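Hang the dial instruments on the peg rail and clip them in

ROBOT

A 7-joint arm with a two-finger parallel gripper is mounted at the origin on the work surface. World frame = base frame: x ahead of the robot, y to its left, z up, the work surface at z = 0. Lengths are in mm, angles in rad, forces in N, time in s.
With the tool pointing down it reaches from about 375 to 925 mm from the base axis. Payload 3.1 kg.
Tool frame: the origin (TCP) lies at the very end of the fingers, on their centre line; the grasp point (between the pads) lies 19 mm behind it; z points along the fingers, y is the line along which they close (so a half turn about z gives the same grasp; the last joint's range is limited). The gripper opens to 85 mm and grips with 20 to 120 N. Pads are 22 mm wide; open, the fingers measure 114 mm over their backs; the gripper's body (76 mm by 85 mm) begins 54 mm behind the grasp point. The pads swing forward as they close: fully open they stand 13 mm farther back than shut.
Start: joints at [-1.395, 0.383, 0.044, 1.598, -0.018, 1.161, -0.05], TCP at [175.732, 625.797, 231.269] pointing down, gripper open.
Joint ranges: [-2.61, 2.61], [-0.41, 2.15], [-1.48, 1.57], [0, 2.5], [-1.57, 4.71], [0.05, 1.97], [-2.85, 2.85]. Speed limits (rad/s): [2.79, 2.79, 3.14, 3.14, 3.14, 3.14, 3.14].

INTERFACE

Orientations are given as a 3x3 rotation matrix whose columns are the frame's x, y, z axes.
In Python, from workcell import bot gives the robot as it stands.
- The arm moves only by the tool apply_moves, never from a script. Its argument "targets" is text: rows parted by semicolons, each of 4 numbers parted by spaces: the shift along the tool's x, y, z in cm, then the turn about the tool's z in degrees. A call has 1 to 12 rows; each row is the pose to reach, as a shift and turn from the pose commanded when the call began, along the tool's axes at that moment; what a row does not reach only later rows make up. A row lasts 1/10 s, in which the tool goes at most 50 mm and 8.59 degrees, less where a joint would pass 70% of its speed; a pose out of reach is approached as far as the arm can. A call with a gripper value outside its range is refused whole. "claw" is the finger opening in cm, from 0 to 8.54, set as the call begins (left out, the last holds). The fingers move at their own pace and stop on an object; "force" is the grip in N (left out, the last holds). Time passes only in rows, so rows that repeat a pose let the fingers close. It gives the time, the measured TCP pose, the force, the opening and the grip force at its end, in the units of the state.
- bot.get_state(): the state, without advancing time (a new reading comes with each control period).
- bot.read_camera(name): name is "scene" or "top"; returns a dict with "frame" (384x512x3 uint8, blue, green, red), "fx", "fy", "cx", "cy" (pixels), "distortion" ([k1, k2, p1, p2, k3] as OpenCV has them; the pictures are not rectified), "xyz" and "rotation" of the camera in the world. Camera axes: x right, y up, looking along -z (the intrinsics and any distortion apply to the point x, -y, -z); pixel columns grow to the right and rows downward; lengths in mm; the calibration is good to about 2 mm. A picture is of the moment at which its call begins. There is no depth.
- bot.close_job(): hands the job in; it is judged then, once.
The state is a dict: "time_s": time; "joint_pos": joint angles; "joint_vel": joint speeds; "tau": joint torques, N m; "tcp_pos": TCP position; "ee_rot": TCP orientation; "force": force on the tool from outside, world axes, zero at the start; "torque": the same for the moment, N m; "opening": finger opening in mm; "grip_force": force on a finger pad.
Only numpy, scipy, OpenCV 4.12 (cv2) and the standard library are available. Lean on these libraries where they do the work, as an engineer would, in place of code of your own. Each camera call takes 0.05 s, during which the arm holds its last target. There are 200 camera calls.

TASK

Hang every dial instrument standing on the bench by its loop on a peg of the rail, one to a peg and on the inner part of the peg next to the bar, with its dial facing outward (the way the pegs point), then lock each one in by pushing a spring clip straight down onto that peg's groove until it snaps home. The instruments are glass-fronted: grip them lightly; leave the beaker, bottles and jar where they are. Clips left over may stay on the bench.

Things in the scene. Friction and masses are not known exactly. Their poses are not given: they have to be found in the camera images.
- rail: Peg rail fixed to the bench: level aluminium bar 360 mm long (own y), 20 mm thick (x), 24 mm high, centre 160 mm up, on a post at each end (y = +-172 mm), open below. Four level steel pegs stick out along its +x, the outward side, at y = -132, -44, 44, 132 mm, axis 160 mm above the bench, tips 91 mm from the bar's mid-plane. Origin on the bench under the bar's middle.
- groove0 (a point): Middle of the groove, on the axis of the peg at rail y = -132 mm; axes as the rail's (x outward). Peg from the bar's mid-plane: round 12 mm thick from 10 to 53 mm (an instrument hangs here, well out at about 35); collar 18 mm across, 53 to 56; square groove 12 x 12 mm, flat on top, 56 to 80 (this point at 68); collar 18 mm across, 80 to 83; nose to 91.
- groove1 (a point): Middle of the groove, on the axis of the peg at rail y = -44 mm; axes as the rail's (x outward). Peg from the bar's mid-plane: round 12 mm thick from 10 to 53 mm (an instrument hangs here, well out at about 35); collar 18 mm across, 53 to 56; square groove 12 x 12 mm, flat on top, 56 to 80 (this point at 68); collar 18 mm across, 80 to 83; nose to 91.
- groove2 (a point): Middle of the groove, on the axis of the peg at rail y = 44 mm; axes as the rail's (x outward). Peg from the bar's mid-plane: round 12 mm thick from 10 to 53 mm (an instrument hangs here, well out at about 35); collar 18 mm across, 53 to 56; square groove 12 x 12 mm, flat on top, 56 to 80 (this point at 68); collar 18 mm across, 80 to 83; nose to 91.
- groove3 (a point): Middle of the groove, on the axis of the peg at rail y = 132 mm; axes as the rail's (x outward). Peg from the bar's mid-plane: round 12 mm thick from 10 to 53 mm (an instrument hangs here, well out at about 35); collar 18 mm across, 53 to 56; square groove 12 x 12 mm, flat on top, 56 to 80 (this point at 68); collar 18 mm across, 80 to 83; nose to 91.
- dial0: Grey dial instrument (up to four alike; None if absent). Housing 30 mm thick (x), 50 wide (y), top 62 up, on a weighted foot 44 x 50, 14 high; white front with round glass dial on +x, back plain grey. Loop on top 8 thick (x), 40 wide; opening 28 wide, sides from 62 to 82 mm up, then 35 degree roof, peak 92 inside, 98 outside. Hung, the peg's axis is 85 mm above the origin (centre of the foot). Fragile: both fingers' forces added stay below 80 N.
- dial1: Grey dial instrument (up to four alike; None if absent). Housing 30 mm thick (x), 50 wide (y), top 62 up, on a weighted foot 44 x 50, 14 high; white front with round glass dial on +x, back plain grey. Loop on top 8 thick (x), 40 wide; opening 28 wide, sides from 62 to 82 mm up, then 35 degree roof, peak 92 inside, 98 outside. Hung, the peg's axis is 85 mm above the origin (centre of the foot). Fragile: both fingers' forces added stay below 80 N.
- dial2: Grey dial instrument (up to four alike; None if absent). Housing 30 mm thick (x), 50 wide (y), top 62 up, on a weighted foot 44 x 50, 14 high; white front with round glass dial on +x, back plain grey. Loop on top 8 thick (x), 40 wide; opening 28 wide, sides from 62 to 82 mm up, then 35 degree roof, peak 92 inside, 98 outside. Hung, the peg's axis is 85 mm above the origin (centre of the foot). Fragile: both fingers' forces added stay below 80 N.
- dial3: Grey dial instrument (up to four alike; None if absent). Housing 30 mm thick (x), 50 wide (y), top 62 up, on a weighted foot 44 x 50, 14 high; white front with round glass dial on +x, back plain grey. Loop on top 8 thick (x), 40 wide; opening 28 wide, sides from 62 to 82 mm up, then 35 degree roof, peak 92 inside, 98 outside. Hung, the peg's axis is 85 mm above the origin (centre of the foot). Fragile: both fingers' forces added stay below 80 N.
- clip0: White spring clip standing on its feet, opening downward: 60 mm high, 38 wide over the feet (y), 18 thick (x), 55 g. Grip block on top 20 mm (y) x 18 mm (x), 23 to 60 mm above the feet. Two sprung steel jaws with round noses 8 mm apart that part when pushed straight down over a groove (clip x along the peg, either way round) and snap under it at about 10 N. Origin between the feet's undersides, z up.
- clip0_seat (a point): Point in that clip 16 mm above the feet's undersides that lies on the peg's axis once it has snapped home; on a clip resting unsnapped on a groove it is some 13 mm above the axis or more.
- clip1: White spring clip standing on its feet, opening downward: 60 mm high, 38 wide over the feet (y), 18 thick (x), 55 g. Grip block on top 20 mm (y) x 18 mm (x), 23 to 60 mm above the feet. Two sprung steel jaws with round noses 8 mm apart that part when pushed straight down over a groove (clip x along the peg, either way round) and snap under it at about 10 N. Origin between the feet's undersides, z up.
- clip1_seat (a point): Point in that clip 16 mm above the feet's undersides that lies on the peg's axis once it has snapped home; on a clip resting unsnapped on a groove it is some 13 mm above the axis or more.
- clip2: White spring clip standing on its feet, opening downward: 60 mm high, 38 wide over the feet (y), 18 thick (x), 55 g. Grip block on top 20 mm (y) x 18 mm (x), 23 to 60 mm above the feet. Two sprung steel jaws with round noses 8 mm apart that part when pushed straight down over a groove (clip x along the peg, either way round) and snap under it at about 10 N. Origin between the feet's undersides, z up.
- clip2_seat (a point): Point in that clip 16 mm above the feet's undersides that lies on the peg's axis once it has snapped home; on a clip resting unsnapped on a groove it is some 13 mm above the axis or more.
- clip3: White spring clip standing on its feet, opening downward: 60 mm high, 38 wide over the feet (y), 18 thick (x), 55 g. Grip block on top 20 mm (y) x 18 mm (x), 23 to 60 mm above the feet. Two sprung steel jaws with round noses 8 mm apart that part when pushed straight down over a groove (clip x along the peg, either way round) and snap under it at about 10 N. Origin between the feet's undersides, z up.
- clip3_seat (a point): Point in that clip 16 mm above the feet's undersides that lies on the peg's axis once it has snapped home; on a clip resting unsnapped on a groove it is some 13 mm above the axis or more.
- beaker: Bystander, loose: glass beaker, 64 mm across, 85 mm high. Origin at the centre of its underside. Leave in place.
- amber: Bystander, loose: amber bottle, 64 mm across, 95 mm high. Origin at the centre of its underside. Leave in place.
- jar: Bystander, loose: amber jar, 56 mm across, 70 mm high. Origin at the centre of its underside. Leave in place.
- wash: Bystander, loose: small white plastic bottle with red cap, 54 mm across, 95 mm high. Origin at the centre of its underside. Leave in place.
Not all that is in view belongs to the job. What is shaped like the dial0 but green, pink or turquoise is not meant.

How it is judged (in metres and radians):
At the end, for the whole second after the job is handed in: Each instrument present hangs still by its loop on a peg between bar and inner collar, peg through loop, upright (0.2 rad), dial towards the peg tip (0.45 rad); a clip is snapped on that peg, seat within 6 mm of the groove's middle; all clips at rest ((((x of groove0 in the frame of dial0 between 0.01 and 0.062 m and y of groove0 in the frame of dial0 between -0.02 and 0.02 m and z of groove0 in the frame of dial0 between 0.07 and 0.098 m) and distance between any of clip0_seat, clip1_seat, clip2_seat, clip3_seat and groove0 below 0.006 m) or ((x of groove1 in the frame of dial0 between 0.01 and 0.062 m and y of groove1 in the frame of dial0 between -0.02 and 0.02 m and z of groove1 in the frame of dial0 between 0.07 and 0.098 m) and distance between any of clip0_seat, clip1_seat, clip2_seat, clip3_seat and groove1 below 0.006 m) or ((x of groove2 in the frame of dial0 between 0.01 and 0.062 m and y of groove2 in the frame of dial0 between -0.02 and 0.02 m and z of groove2 in the frame of dial0 between 0.07 and 0.098 m) and distance between any of clip0_seat, clip1_seat, clip2_seat, clip3_seat and groove2 below 0.006 m) or ((x of groove3 in the frame of dial0 between 0.01 and 0.062 m and y of groove3 in the frame of dial0 between -0.02 and 0.02 m and z of groove3 in the frame of dial0 between 0.07 and 0.098 m) and distance between any of clip0_seat, clip1_seat, clip2_seat, clip3_seat and groove3 below 0.006 m)) and angle between each of dial0, dial1, dial2, dial3's own z axis and vertical below 0.2 rad and angle between the x axis of each of dial0, dial1, dial2, dial3 and the x axis of rail, either way round below 0.45 rad and linear speed of each of dial0, dial1, dial2, dial3, clip0, clip1, clip2, clip3 below 0.03 m/s and (((x of groove0 in the frame of dial1 between 0.01 and 0.062 m and y of groove0 in the frame of dial1 between -0.02 and 0.02 m and z of groove0 in the frame of dial1 between 0.07 and 0.098 m) and distance between any of clip0_seat, clip1_seat, clip2_seat, clip3_seat and groove0 below 0.006 m) or ((x of groove1 in the frame of dial1 between 0.01 and 0.062 m and y of groove1 in the frame of dial1 between -0.02 and 0.02 m and z of groove1 in the frame of dial1 between 0.07 and 0.098 m) and distance between any of clip0_seat, clip1_seat, clip2_seat, clip3_seat and groove1 below 0.006 m) or ((x of groove2 in the frame of dial1 between 0.01 and 0.062 m and y of groove2 in the frame of dial1 between -0.02 and 0.02 m and z of groove2 in the frame of dial1 between 0.07 and 0.098 m) and distance between any of clip0_seat, clip1_seat, clip2_seat, clip3_seat and groove2 below 0.006 m) or ((x of groove3 in the frame of dial1 between 0.01 and 0.062 m and y of groove3 in the frame of dial1 between -0.02 and 0.02 m and z of groove3 in the frame of dial1 between 0.07 and 0.098 m) and distance between any of clip0_seat, clip1_seat, clip2_seat, clip3_seat and groove3 below 0.006 m)) and (((x of groove0 in the frame of dial2 between 0.01 and 0.062 m and y of groove0 in the frame of dial2 between -0.02 and 0.02 m and z of groove0 in the frame of dial2 between 0.07 and 0.098 m) and distance between any of clip0_seat, clip1_seat, clip2_seat, clip3_seat and groove0 below 0.006 m) or ((x of groove1 in the frame of dial2 between 0.01 and 0.062 m and y of groove1 in the frame of dial2 between -0.02 and 0.02 m and z of groove1 in the frame of dial2 between 0.07 and 0.098 m) and distance between any of clip0_seat, clip1_seat, clip2_seat, clip3_seat and groove1 below 0.006 m) or ((x of groove2 in the frame of dial2 between 0.01 and 0.062 m and y of groove2 in the frame of dial2 between -0.02 and 0.02 m and z of groove2 in the frame of dial2 between 0.07 and 0.098 m) and distance between any of clip0_seat, clip1_seat, clip2_seat, clip3_seat and groove2 below 0.006 m) or ((x of groove3 in the frame of dial2 between 0.01 and 0.062 m and y of groove3 in the frame of dial2 between -0.02 and 0.02 m and z of groove3 in the frame of dial2 between 0.07 and 0.098 m) and distance between any of clip0_seat, clip1_seat, clip2_seat, clip3_seat and groove3 below 0.006 m)) and (((x of groove0 in the frame of dial3 between 0.01 and 0.062 m and y of groove0 in the frame of dial3 between -0.02 and 0.02 m and z of groove0 in the frame of dial3 between 0.07 and 0.098 m) and distance between any of clip0_seat, clip1_seat, clip2_seat, clip3_seat and groove0 below 0.006 m) or ((x of groove1 in the frame of dial3 between 0.01 and 0.062 m and y of groove1 in the frame of dial3 between -0.02 and 0.02 m and z of groove1 in the frame of dial3 between 0.07 and 0.098 m) and distance between any of clip0_seat, clip1_seat, clip2_seat, clip3_seat and groove1 below 0.006 m) or ((x of groove2 in the frame of dial3 between 0.01 and 0.062 m and y of groove2 in the frame of dial3 between -0.02 and 0.02 m and z of groove2 in the frame of dial3 between 0.07 and 0.098 m) and distance between any of clip0_seat, clip1_seat, clip2_seat, clip3_seat and groove2 below 0.006 m) or ((x of groove3 in the frame of dial3 between 0.01 and 0.062 m and y of groove3 in the frame of dial3 between -0.02 and 0.02 m and z of groove3 in the frame of dial3 between 0.07 and 0.098 m) and distance between any of clip0_seat, clip1_seat, clip2_seat, clip3_seat and groove3 below 0.006 m))); the robot touches nothing.
It fails at once if a dial instrument is squeezed or struck by the gripper with more than 80 N in all (contact force between the fingers and dial0 above 80 N or contact force between the fingers and dial1 above 80 N or contact force between the fingers and dial2 above 80 N or contact force between the fingers and dial3 above 80 N).
It fails at once if a bystander (beaker, bottles, jar) is shoved more than 3 cm (distance of any of beaker, amber, jar, wash from where it was at the start of the episode above 0.03 m).
Of dial0, dial1, dial2, dial3 only 3 to 4 are there at a start; the rules pass over those that are not, and their reading is None.
At some moment in a run one of dial0, dial1, dial2, dial3 may be knocked a few centimetres aside while the robot is not near it.
It also fails if it takes over 210 s, if anything falls off the work surface, if the arm or the gripper's body presses on something with over 40 N, if the wrist force passes 120 N, or if a joint passes its speed limit or range.

## Working session

There is one attempt and no reset: what is moved stays moved. The work goes in short steps, Python scripts to look and compute and a tool call to move; the robot and the scene stay as the last step left them, time stands still between calls to the robot, and variables do not carry over. Pictures are saved under pics/ and viewed, at most 14 in all, crops included, and the job is handed in when it is done.

Besides the shell and the picture viewer there is one more tool, called as a command line: name --argument value ..., lists and objects as JSON in quotes. apply_moves: Moves the arm, as the interface text tells. Its arguments: {"type":"object","properties":{"targets":{"type":"string"},"claw":{"type":"number"},"force":{"type":"number"}},"required":["targets"]}

```bash
mkdir -p pics; ls
python3 - <<'E'
from workcell import bot
import cv2
s=bot.get_state()
print({k:s[k] for k in('time_s','tcp_pos','ee_rot','opening','force','joint_pos')})
for n in('scene','top'):
    c=bot.read_camera(n); cv2.imwrite(f'pics/{n}0.png',cv2.resize(c['frame'],(800,600),interpolation=cv2.INTER_CUBIC))
    print(n,{k:c[k] for k in c if k!='frame'})
E
```

```text
pics
{'time_s': 0.0, 'tcp_pos': array([175.50492751, 624.88264182, 229.87240232]), 'ee_rot': array([[-9.62762226e-01,  2.70348937e-01, -5.90849376e-04],
       [ 2.70349555e-01,  9.62758842e-01, -2.55547896e-03],
       [-1.22025561e-04, -2.62005448e-03, -9.99996560e-01]]), 'opening': 85.41581996108062, 'force': array([-0.57908537,  0.21257369,  0.19656389]), 'joint_pos': array([-1.3948032 ,  0.38385265,  0.04385235,  1.59958179, -0.017929  ,
        1.16117391, -0.04991411])}
scene {'fx': 354.20907382852516, 'fy': 354.20907382852516, 'cx': 250.41740528889954, 'cy': 190.86117329863856, 'distortion': array([-0.08068071,  0.        ,  0.        ,  0.        ,  0.        ]), 'xyz': array([1020.70256595,  553.30941363,  778.65129438]), 'rotation': array([[-0.77829958, -0.40430836,  0.48040037],
       [ 0.62755871, -0.52585738,  0.5741464 ],
       [ 0.02048989,  0.74833733,  0.66300181]])}
top {'fx': 348.37043406545484, 'fy': 348.37043406545484, 'cx': 256.0152292122979, 'cy': 195.68658996872406, 'distortion': array([0.03599121, 0.        , 0.        , 0.        , 0.        ]), 'xyz': array([ 449.74702415,  -33.28060991, 1061.27964845]), 'rotation': array([[-0.00344066,  0.9955746 , -0.09391151],
       [-0.99998009, -0.0029287 ,  0.00558877],
       [ 0.005289  ,  0.09392887,  0.99556486]])}
```

View pics/scene0.png

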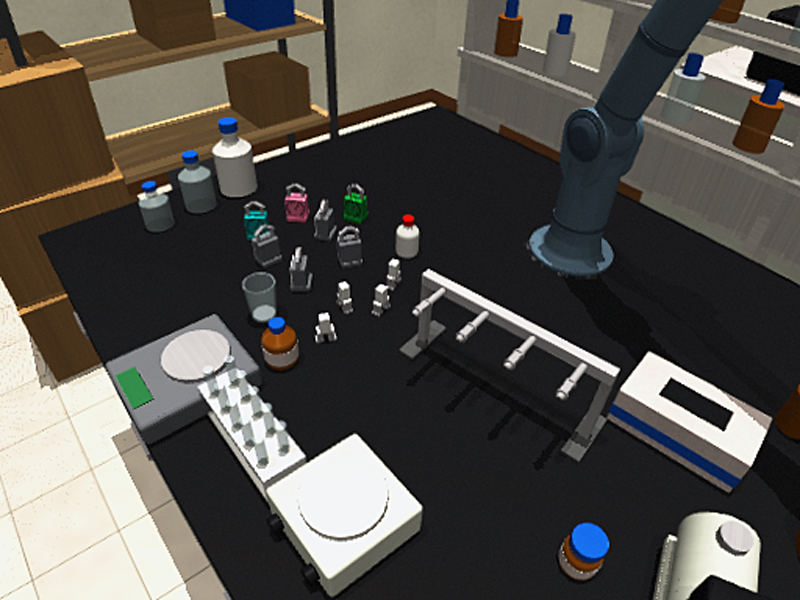

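View pics/top0.png

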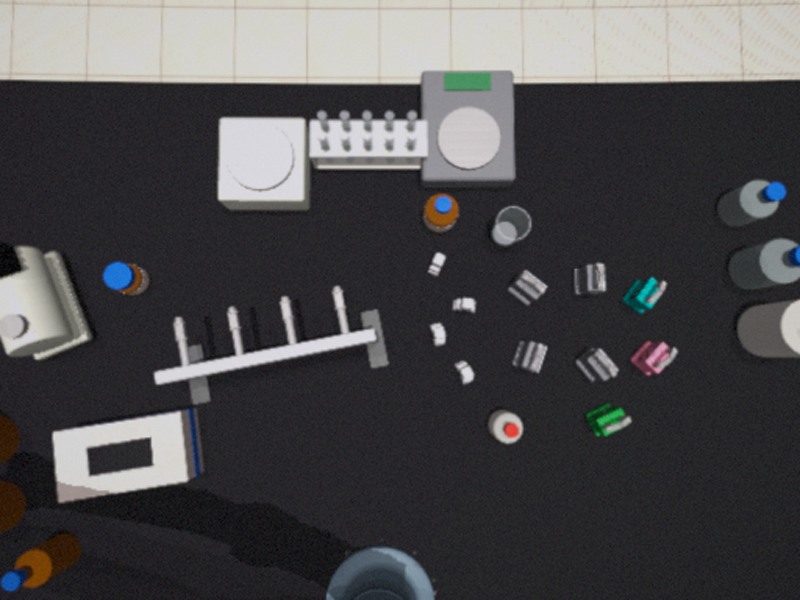

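```bash
cat > h.py <<'E'
import numpy as np, cv2
from workcell import bot
def cam(n):
    c=bot.read_camera(n); K=np.array([[c['fx'],0,c['cx']],[0,c['fy'],c['cy']],[0,0,1]])
    R=np.diag([1,-1,-1])@c['rotation'].T
    return dict(n=n,K=K,d=c['distortion'],R=R,t=-R@c['xyz'],C=np.array(c['xyz']),img=c['frame'])
def proj(c,P):
    return cv2.projectPoints(np.atleast_2d(np.array(P,float)),cv2.Rodrigues(c['R'])[0],c['t'],c['K'],c['d'])[0][:,0]
def ray(c,uv):
    p=cv2.undistortPoints(np.array(uv,float).reshape(-1,1,2),c['K'],c['d'])[:,0]
    return np.c_[p,np.ones(len(p))]@c['R']
def onz(c,uv,z):
    d=ray(c,uv); return c['C']+d*((z-c['C'][2])/d[:,2:])
def crop(c,x0,y0,x1,y1,k,f,grid=20):
    g=cv2.resize(c['img'][y0:y1,x0:x1],None,fx=k,fy=k,interpolation=cv2.INTER_CUBIC)
    for u in range(-(-x0//grid)*grid,x1,grid):
        X=int((u-x0+.5)*k); cv2.line(g,(X,0),(X,7),(0,255,255),1); cv2.putText(g,str(u),(X+2,9),0,.35,(0,255,255),1)
    for v in range(-(-y0//grid)*grid,y1,grid):
        Y=int((v-y0+.5)*k); cv2.line(g,(0,Y),(7,Y),(0,255,255),1); cv2.putText(g,str(v),(9,Y+4),0,.35,(0,255,255),1)
    cv2.imwrite('pics/'+f,g); print(f,g.shape)
E
python3 - <<'E'
from h import *
s=cam('scene');t=cam('top')
crop(t,90,175,250,265,5,'rt.png'); crop(s,255,165,410,300,4.4,'rs.png')
crop(t,265,155,440,285,4.5,'dt.png'); crop(s,150,105,275,225,4.9,'ds.png')
E
```

```text
rt.png (450, 800, 3)
rs.png (594, 682, 3)
dt.png (585, 788, 3)
ds.png (588, 612, 3)
```

View pics/rt.png

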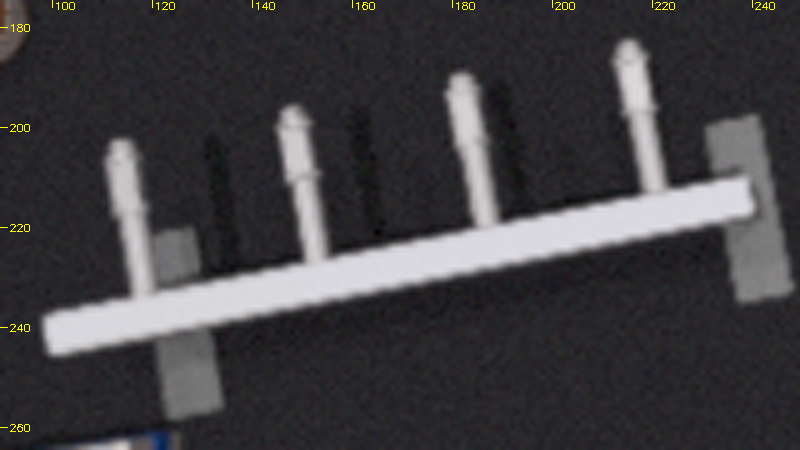

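View pics/rs.png

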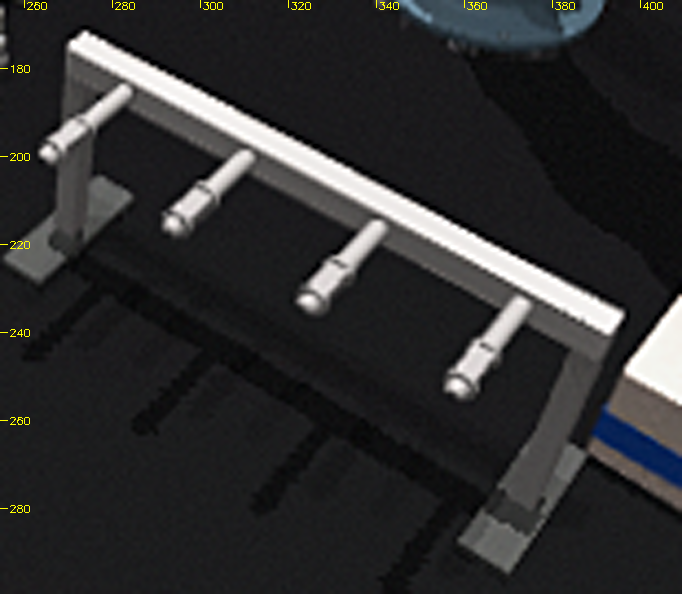

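View pics/dt.png

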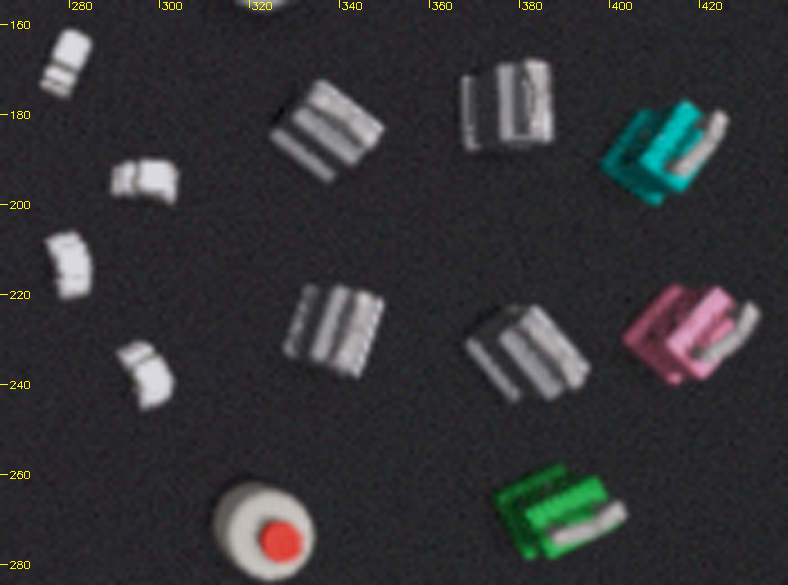

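View pics/ds.png

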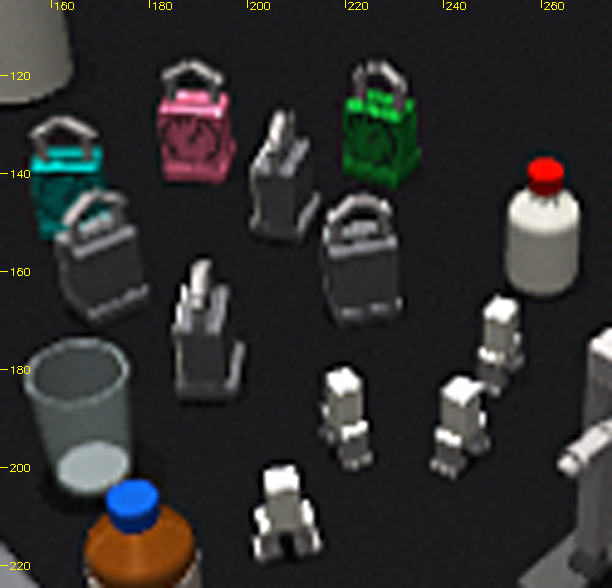

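```bash
cat > fit.py <<'E'
from h import *
from scipy.optimize import minimize, least_squares
def box(x0,x1,y0,y1,z0,z1): return np.array([[x,y,z] for x in(x0,x1) for y in(y0,y1) for z in(z0,z1)],float)
def bar(y0,z0,y1,z1,w=3):  # sloped loop piece, 8 thick
    n=np.array([z0-z1,y1-y0])/np.hypot(y1-y0,z1-z0)*w
    return np.array([[x,y+s*n[0],z+s*n[1]] for x in(-4,4) for y,z in((y0,z0),(y1,z1)) for s in(-1,1)])
DIAL=[box(-22,22,-25,25,0,14),box(-15,15,-25,25,14,62),box(-4,4,14,20,62,83),box(-4,4,-20,-14,62,83),bar(-17,84,0,95),bar(17,84,0,95)]
CLIP=[box(-9,9,-10,10,23,60),box(-9,9,-14,14,16,25),box(-9,9,9,19,0,20),box(-9,9,-19,-9,0,20)]
def place(P,q):
    c,s=np.cos(q[2]),np.sin(q[2]); return P@np.array([[c,s,0],[-s,c,0],[0,0,1]])+[q[0],q[1],q[3] if len(q)>3 else 0]
S=4
def render(c,M,q,o,n):
    m=np.zeros((n*S,n*S),np.uint8)
    for P in M:
        uv=(proj(c,place(P,q))-o+.5)*S-.5
        cv2.fillConvexPoly(m,cv2.convexHull(np.round(uv*16).astype(np.int32)),1,shift=4)
    return m>0
def fit(cams,M,uv,zmid,thr,n=44,freez=True):
    p=onz(cams[1],[uv],zmid)[0]; views=[]
    for c in cams:
        o=np.round(proj(c,[p[0],p[1],zmid])[0])-n//2; a,b=int(o[0]),int(o[1])
        g=cv2.GaussianBlur(cv2.cvtColor(c['img'],cv2.COLOR_BGR2GRAY),(0,0),.7)[b:b+n,a:a+n]
        g=cv2.resize(g,(n*S,n*S),interpolation=cv2.INTER_CUBIC)>thr
        k,l=cv2.connectedComponents(g.astype(np.uint8)); views.append((c,o,l))
    best=None
    def lab(q):
        out=[]
        for c,o,l in views:
            m=render(c,M,q,o,n); w=np.bincount(l[m],minlength=2); w[0]=0; g=l==w.argmax(); out.append((m,g))
        return out
    cost=lambda q:-sum((m&g).sum()/(m|g).sum() for m,g in lab(q))
    for y in np.arange(0,np.pi,np.pi/8):
        q=[p[0],p[1],y]
        r=minimize(cost,q,method='Nelder-Mead',options=dict(initial_simplex=np.array([q]*4)+np.vstack([[0]*3,np.diag([8,8,.3])]),xatol=.1,fatol=1e-4))
        if best is None or r.fun<best.fun: best=r
    q=np.r_[best.x,0]
    return minimize(cost,q,method='Nelder-Mead',options=dict(initial_simplex=np.array([q]*5)+np.vstack([[0]*4,np.diag([3,3,.1,4])]),xatol=.05,fatol=1e-4))
def wire(c,M,q,k,x0,y0,g,col):
    for P in M:
        h=cv2.convexHull(((proj(c,place(P,q))-[x0,y0]+.5)*k).astype(np.int32)); cv2.polylines(g,[h],True,col,1)
E
cat > m1.py <<'E'
from fit import *
s=cam('scene');t=cam('top'); cs=(s,t)
O=np.array; rp=O([[91,y,160] for y in(132,44,-44,-132)]+[[10,180,172],[-10,180,172],[10,-180,172],[-10,-180,172]],float)
tu=O([[113.7,202.5],[148.1,195.5],[181.5,188.9],[214.9,182.5],[98.1,237.7],[99.9,245.7],[239.1,209.5],[240.5,217.1]])
su=O([[358.6,252.7],[325.4,233.4],[294.3,215.6],[265.4,199.3],[393.1,240.6],[396.3,235.4],[270,174],[273.4,171.5]])
for z in (0,1):
  f=lambda q:np.r_[(proj(t,place(rp,q))-tu).ravel(),(proj(s,place(rp,q))-su).ravel()]
  r=least_squares(f,[430,200,.15]+[0]*z,x_scale=[10,10,.1]+[5]*z,loss='soft_l1'); print('rail',np.round(r.x,3)); print(np.round(r.fun.reshape(-1,2),1).tolist())
import json
res={}
for n,M,L,zm,thr in(('d',DIAL,[(337,184),(378,178),(339,228),(383,233)],45,52),('c',CLIP,[(280,169),(297,195),(280.5,214),(297.7,238)],30,75)):
    for i,uv in enumerate(L):
        b=fit(cs,M,uv,zm,thr,n=52 if n=='d' else 36); res[n+str(i)]=list(b.x); print(n,i,np.round(b.x,2),round(b.fun,3))
res['rail']=list(r.x); json.dump(res,open('res.json','w'))
pan=[]
for c,(x0,y0,x1,y1) in((t,(265,155,402,250)),(s,(150,125,275,225))):
    k=5 if c is t else 4.8
    g=cv2.resize(c['img'][y0:y1,x0:x1],None,fx=k,fy=k,interpolation=cv2.INTER_CUBIC); g=np.clip(g*1.6,0,255).astype(np.uint8)
    for a in res:
        if a!='rail': wire(c,DIAL if a[0]=='d' else CLIP,res[a],k,x0,y0,g,(0,255,0)); cv2.putText(g,a,tuple(((proj(c,res[a][:2]+[0])[0]-[x0,y0])*k).astype(int)),0,.5,(0,255,255),1)
    cv2.imwrite(f'pics/ov_{c["n"]}.png',g)
E
python3 m1.py
```

```text
rail [4.53055e+02 1.80493e+02 1.94000e-01]
[[0.1, 0.5], [-0.2, 0.8], [0.1, 0.8], [0.1, 0.7], [-0.3, 0.3], [-0.8, 0.2], [-0.3, 0.3], [-0.2, 0.4], [-1.6, 1.2], [-2.0, 1.1], [-1.8, 1.2], [-1.1, 1.3], [0.1, -0.7], [0.3, -0.5], [-0.9, 0.2], [0.1, -0.7]]
rail [4.53311e+02 1.80445e+02 1.93000e-01 1.50300e+00]
[[-0.1, 0.3], [-0.4, 0.7], [-0.0, 0.7], [0.0, 0.5], [-0.5, 0.2], [-1.1, 0.1], [-0.3, 0.2], [-0.2, 0.3], [-1.5, 0.8], [-2.0, 0.8], [-1.8, 0.8], [-1.1, 0.9], [0.2, -1.1], [0.4, -0.9], [-0.9, -0.2], [0.1, -1.1]]
d 0 [ 582.75 -283.44    2.45    0.  ] -1.339
d 1 [ 597.2  -409.19    1.28   21.61] -1.11
d 2 [ 451.28 -285.97    1.2     0.  ] -1.198
d 3 [ 4.3462e+02 -4.1420e+02  2.2500e+00 -1.0000e-02] -1.157
c 0 [ 631.06 -111.23    0.98    1.34] -1.566
c 1 [ 549.89 -162.67    2.89    6.86] -1.508
c 2 [ 4.9252e+02 -1.1160e+02  1.8900e+00  1.8000e-01] -1.408
c 3 [ 421.47 -161.22    2.03    0.  ] -1.479
```

View pics/ov_scene.png

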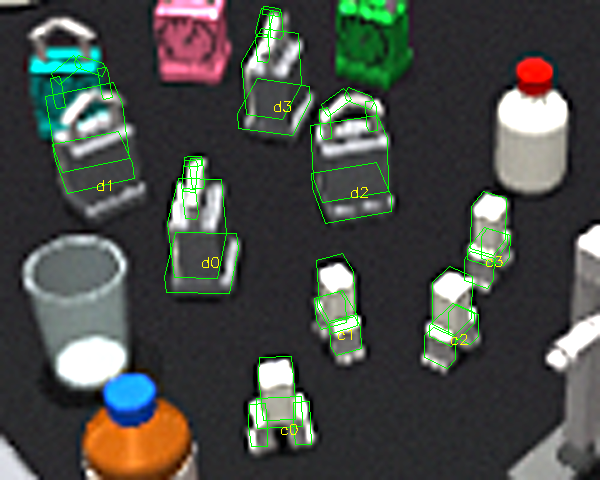

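View pics/ov_top.png

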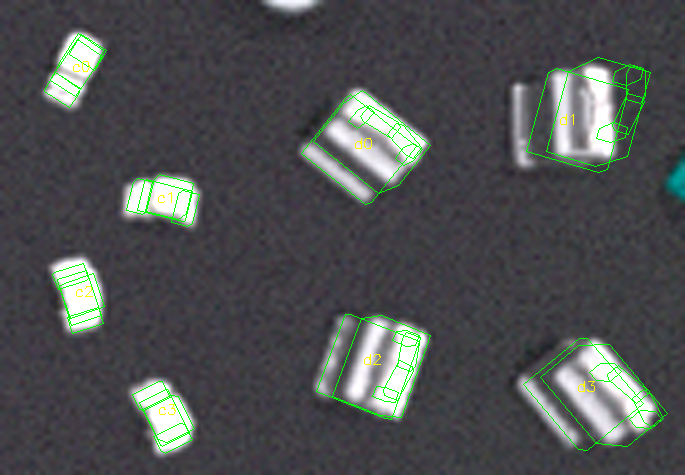

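```bash
cat > m2.py <<'E'
from fit import *
import fit as F, json
s=cam('scene');t=cam('top'); cs=(s,t); res=json.load(open('res.json'))
def pre(c):
    im=c['img'].astype(np.float32); sat=im.max(2)-im.min(2); im[sat>40]=30
    c['img']=cv2.fastNlMeansDenoising(im.mean(2).astype(np.uint8),None,6,3,11)[...,None].repeat(3,2); return c
raw={c['n']:c['img'].copy() for c in cs}; [pre(c) for c in cs]
print('bench',[np.percentile(c['img'][b:b+8,a:a+8],[5,50,95]) for c,a,b in((t,355,200),(s,225,180))], 'face',s['img'][163:166,220:224,0].mean(), t['img'][178,365:378,0])
for thr in (44,48):
  for i,uv in enumerate([(337,184),(378,178),(339,228),(383,233)]):
    b=fit(cs,DIAL,uv,45,thr,n=56); res['d%d'%i]=list(b.x); print(thr,i,np.round(b.x,2),round(b.fun,3))
json.dump(res,open('res.json','w'))
pan=[]
for c,(x0,y0,x1,y1),k in((t,(320,165,402,250),4.6),(s,(155,125,240,185),4.6)):
    g=cv2.resize(raw[c['n']][y0:y1,x0:x1],None,fx=k,fy=k,interpolation=cv2.INTER_CUBIC); g=np.clip(g*2.2-40.,0,255).astype(np.uint8)
    for i in range(4): wire(c,DIAL,res['d%d'%i],k,x0,y0,g,(0,255,0))
    pan.append(cv2.copyMakeBorder(g,0,395-g.shape[0],0,0,0))
cv2.imwrite('pics/ov2.png',np.hstack(pan)); print(np.hstack(pan).shape)
E
python3 m2.py
```

```text
bench [array([39., 40., 40.]), array([24., 26., 26.])] face 44.0 [ 39  33  64 109  79  61  46  45  46  44  61 125 150]
44 0 [ 581.87 -283.08    2.44    0.  ] -1.509
44 1 [ 596.92 -401.99    1.56    2.04] -1.408
44 2 [ 4.5068e+02 -2.8490e+02  1.1300e+00  3.8000e-01] -1.21
44 3 [ 434.29 -410.08    2.2     0.  ] -1.467
48 0 [ 581.85 -282.6     2.44    2.66] -1.476
48 1 [ 5.9792e+02 -4.0654e+02  1.5400e+00 -2.0000e-02] -1.048
48 2 [ 4.5096e+02 -2.8545e+02  1.1500e+00 -1.0000e-02] -1.221
48 3 [ 4.3477e+02 -4.1489e+02 -9.1000e-01 -1.0000e-02] -1.206
(395, 768, 3)
```

View pics/ov2.png

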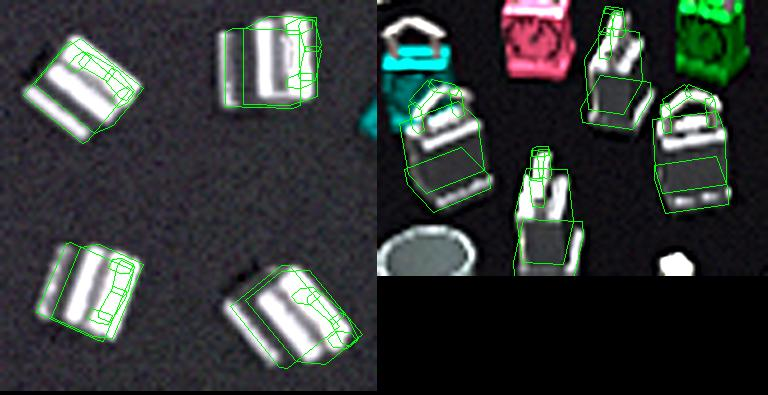

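```bash
sed -i "s/>thr$/>(thr if np.isscalar(thr) else thr[c['n']])/" fit.py
sed -i "s/for thr in (44,48):/for thr in (dict(top=48,scene=34),dict(top=50,scene=36)):/;s/^    g=cv2.resize(raw.*/&/" m2.py; python3 m2.py; grep -n thr fit.py
```

```text
bench [array([39., 39., 40.]), array([24., 26., 26.])] face 44.0 [ 39  32  65 109  79  62  48  45  46  44  60 123 149]
{'top': 48, 'scene': 34} 0 [ 582.4  -282.52    2.42    0.  ] -1.726
{'top': 48, 'scene': 34} 1 [ 596.59 -405.23    1.61    0.  ] -1.542
{'top': 48, 'scene': 34} 2 [ 4.4995e+02 -2.8466e+02  1.2000e+00  1.9000e-01] -1.72
{'top': 48, 'scene': 34} 3 [ 4.3526e+02 -4.1245e+02  2.2500e+00 -1.2000e-01] -1.54
{'top': 50, 'scene': 36} 0 [ 5.8232e+02 -2.8264e+02  2.4200e+00 -1.0000e-02] -1.721
{'top': 50, 'scene': 36} 1 [ 5.9688e+02 -4.0515e+02  1.6100e+00  5.0000e-02] -1.533
{'top': 50, 'scene': 36} 2 [ 4.5052e+02 -2.8516e+02  1.2000e+00  1.5000e-01] -1.713
{'top': 50, 'scene': 36} 3 [ 435.25 -411.97   -0.89    0.  ] -1.523
(395, 768, 3)
18:def fit(cams,M,uv,zmid,thr,n=44,freez=True):
23:        g=cv2.resize(g,(n*S,n*S),interpolation=cv2.INTER_CUBIC)>(thr if np.isscalar(thr) else thr[c['n']])
```

View pics/ov2.png

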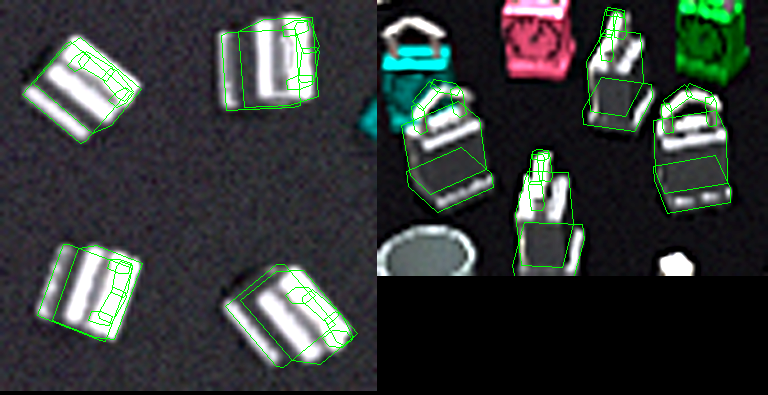

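```bash
cat > go.py <<'E'
# python3 go.py x y z az : shift (cm, tool axes) and turn (deg) from the pose now; 'peg i rx dz' names a rail spot
import sys, json
from h import *
s=bot.get_state(); R=s['ee_rot']; p=s['tcp_pos']
ry=json.load(open('res.json'))['rail']; c,q=np.cos(ry[2]),np.sin(ry[2])
def rail(x,y): return np.array([ry[0]+c*x-q*y, ry[1]+q*x+c*y])
az=np.degrees(np.arctan2(R[1,1],R[0,1])); print('t %.1f tcp'%s['time_s'],np.round(p,1),'az %.1f'%az,'open %.1f grip %.1f'%(s['opening'],s['grip_force']),'F',np.round(s['force'],1))
a=sys.argv[1:]
while a:
    if a[0]=='peg': t=np.r_[rail(float(a[2]),[-132,-44,44,132][int(a[1])]),float(a[3])]; A=np.degrees(ry[2])+90; a=a[4:]
    else: t=np.array(a[:3],float); A=float(a[3]); a=a[4:]
    print('target',np.round(t,1),'%.1f'%A,' shift cm',np.round(R.T@(t-p)/10,2),'turn %.1f'%-((A-az+180)%360-180))
E
python3 - <<'E'
from h import *
t=cam('top')
for n,uv,z in(('beaker top',(512/1.5625,221/1.5625),85),('amber',(443/1.5625,205/1.5625),95),('wash',(508/1.5625,428/1.5625),80),('jar',(118/1.5625,277/1.5625),70)): print(n,onz(t,[uv],z).round())
E
python3 go.py 550 150 260 74 450 -285 180 -21
```

```text
beaker top [[ 697. -244.   85.]]
amber [[ 724. -117.   95.]]
wash [[ 324. -229.   80.]]
jar [[597. 473.  70.]]
t 0.6 tcp [175.7 625.8 231.3] az 74.3 open 85.3 grip 0.0 F [ 0.4  0.1 -0.6]
target [550. 150. 260.] 74.0  shift cm [-48.9  -35.69  -2.87] turn 0.3
target [ 450. -285.  180.] -21.0  shift cm [-51.03 -80.28   5.13] turn 95.3
```

apply_moves --targets "-12 -9 -2 0; -24 -18 -3 5; -36 -27 -3 10; -49 -36 -3 20; -49 -45 -3 30; -50 -54 -2 40; -50 -63 0 50; -51 -72 2 60; -51 -80.3 4 70; -51 -80.3 5 80; -51 -80.3 5 90; -51 -80.3 5 95.3" --claw 7 --force 25

```text
time_s: 1.75
tcp_pos: [395.1, 83.0, 223.0]
ee_rot: [[0.231, 0.973, 0.001], [0.973, -0.231, 0.001], [0.002, 0.001, -1.0]]
force: [1.5, 0.3, 0.1]
opening: 69.8
grip_force: 0.0
```

apply_moves --targets "0 0 0 0;0 0 0 0"

```text
time_s: 1.95
tcp_pos: [395.1, 83.9, 222.9]
ee_rot: [[0.229, 0.974, 0.0], [0.974, -0.229, 0.002], [0.002, -0.0, -1.0]]
force: [-0.6, 0.5, 0.3]
opening: 70.1
grip_force: 0.0
```

```bash
python3 go.py 450.3 -285 140 -21.3 450.3 -285 30 -21.3
```

```text
t 1.9 tcp [395.1  83.9 222.9] az -13.2 open 70.1 grip 0.0 F [-0.6  0.5  0.3]
target [ 450.3 -285.   140. ] -21.3  shift cm [-34.67  13.81   8.23] turn 8.1
target [ 450.3 -285.    30. ] -21.3  shift cm [-34.69  13.81  19.23] turn 8.1
```

apply_moves --targets "-34.7 13.8 3 8.1;-34.7 13.8 3 8.1;-34.7 13.8 3 8.1;-34.7 13.8 3 8.1;-34.7 13.8 3 8.1;-34.7 13.8 3 8.1;-34.7 13.8 3 8.1;-34.7 13.8 3 8.1;-34.7 13.8 3 8.1;-34.7 13.8 8.2 8.1;-34.7 13.8 8.2 8.1;-34.7 13.8 8.2 8.1"

```text
time_s: 3.15
tcp_pos: [451.2, -281.4, 139.7]
ee_rot: [[0.357, 0.934, -0.003], [0.934, -0.357, 0.002], [0.001, -0.004, -1.0]]
force: [-0.1, 0.4, 1.5]
opening: 69.9
grip_force: 0.0
```

```bash
python3 go.py 450.3 -285 30 -21.3
python3 - <<'E'
from h import *
s=cam('scene'); t=cam('top')
a=s['img'][120:220,150:270]; b=t['img'][155:285,285:420]
g=[cv2.resize(x,None,fx=k,fy=k,interpolation=cv2.INTER_CUBIC) for x,k in((a,3.3),(b,2.9))]
h=max(x.shape[0] for x in g); cv2.imwrite('pics/p1.png',np.hstack([cv2.copyMakeBorder(x,0,h-x.shape[0],0,0,0) for x in g]))
E
```

```text
t 3.1 tcp [ 451.2 -281.4  139.7] az -20.9 open 69.9 grip 0.0 F [-0.1  0.4  1.5]
target [ 450.3 -285.    30. ] -21.3  shift cm [-0.37  0.09 10.97] turn 0.4
```

View pics/p1.png

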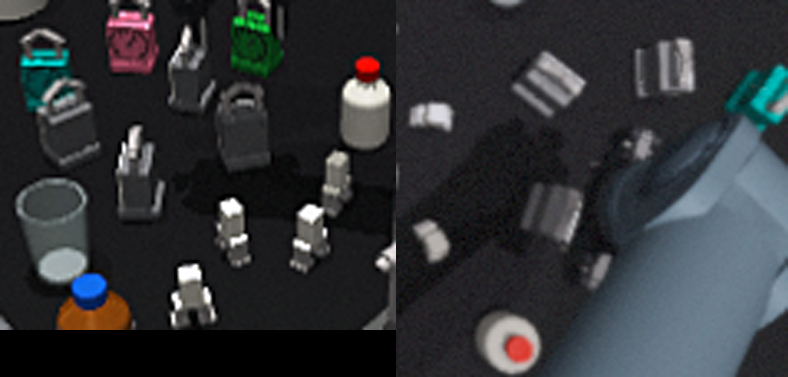

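Run:
```python
from h import *
s=cam('scene'); t=cam('top'); st=bot.get_state(); p=st['tcp_pos']; y=st['ee_rot'][:,1]
for c in(s,t): print(c['n'],proj(c,[p,p+35*y,p-35*y,p+[0,0,60],p+[0,0,60]+45*y,p+[0,0,60]-45*y]).round(1).tolist(), 'd2',proj(c,[[450.3,-285,95]]).round(1))
c=s; g=cv2.resize(c['img'][60:180,150:290],None,fx=5,fy=5,interpolation=cv2.INTER_CUBIC); cv2.imwrite('pics/p2.png',g)
```

```text
scene [[221.4, 132.5], [211.1, 134.1], [231.5, 131.0], [220.8, 116.6], [207.1, 118.6], [234.2, 114.7]] d2 [[222.3 144.1]]
top [[349.9, 227.1], [354.3, 214.6], [345.4, 239.7], [356.6, 227.0], [362.6, 209.9], [350.5, 244.3]] d2 [[345.4 228.1]]
```

View pics/p2.png

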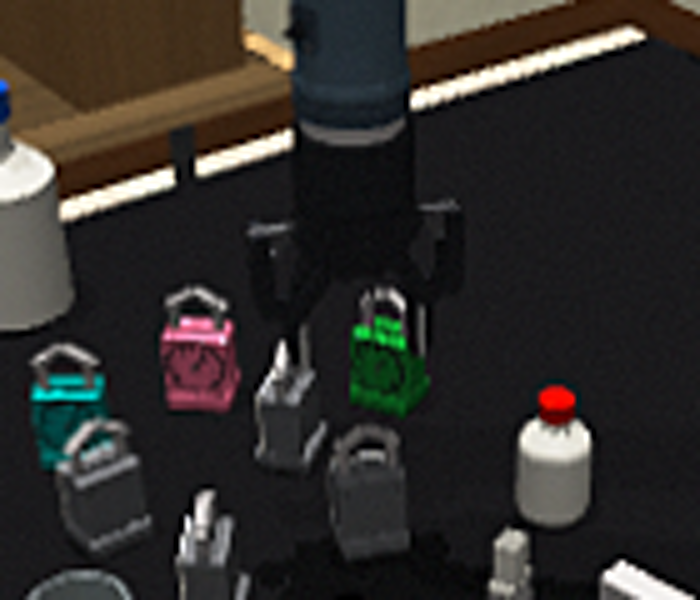

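apply_moves --targets "-0.3 0.1 3 0.4;-0.3 0.1 6 0.4;-0.3 0.1 9 0.4;-0.3 0.1 10.9 0.4;-0.3 0.1 10.9 0.4;-0.3 0.1 10.9 0.4"

```text
time_s: 3.95
tcp_pos: [452.1, -288.0, 33.0]
ee_rot: [[0.367, 0.93, 0.002], [0.93, -0.367, -0.001], [-0.0, 0.002, -1.0]]
force: [0.3, -0.4, 0.9]
opening: 70.1
grip_force: 0.0
```

apply_moves --targets "0 0 0 0;0 0 0 0;0 0 0 0;0 0 0 0;0 0 0 0;0 0 0 0;0 0 0 0;0 0 0 0" --claw 4 --force 25

```text
time_s: 4.75
tcp_pos: [452.4, -288.2, 33.6]
ee_rot: [[0.367, 0.93, 0.003], [0.93, -0.367, -0.001], [0.001, 0.003, -1.0]]
force: [-1.2, 1.0, 6.1]
opening: 50.0
grip_force: 28.0
```

apply_moves --targets "0 0 -1 0;0 0 -3 0;0 0 -6 0;0 0 -9 0;0 0 -11.5 0;0 0 -11.5 0;0 0 -11.5 0"

```text
time_s: 5.45
tcp_pos: [451.1, -287.2, 147.2]
ee_rot: [[0.367, 0.93, 0.001], [0.93, -0.367, 0.0], [0.001, 0.001, -1.0]]
force: [-0.1, 0.7, -2.3]
opening: 49.5
grip_force: 27.1
```

```bash
python3 go.py peg 0 150 148 peg 0 130 117.6 peg 0 37 117.6
```

```text
t 5.5 tcp [ 451.1 -287.2  147.2] az -21.5 open 49.5 grip 27.1 F [-0.1  0.7 -2.3]
target [625.9  79.7 148. ] 101.1  shift cm [40.55  2.79 -0.05] turn -122.6
target [606.3  75.9 117.6] 101.1  shift cm [39.47  1.1   2.99] turn -122.6
target [515.   58.  117.6] 101.1  shift cm [34.46 -6.73  2.98] turn -122.6
```

apply_moves --targets "2 0 -1 -8;6 0 -1 -16;10 0.5 -1 -24;14 1 -1 -32;18 1 -1 -40;22 1.5 -1 -48;26 2 -1 -56;30 2 -1 -64;34 2.5 -1 -72;38 2.5 0 -80;40.5 2.8 0 -88;40.5 2.8 0 -96"

```text
time_s: 6.65
tcp_pos: [624.9, 86.5, 143.5]
ee_rot: [[-0.967, 0.254, -0.004], [0.254, 0.967, 0.003], [0.004, 0.002, -1.0]]
force: [-0.9, 0.0, -1.8]
opening: 49.6
grip_force: 27.0
```

apply_moves --targets "0 0 0 -8;0 0 0 -16;0 0 0 -24;0 0 0 -26;0 0 0 -26;0 0 0 -26"

```text
time_s: 7.25
tcp_pos: [624.4, 78.7, 145.0]
ee_rot: [[-0.984, -0.181, -0.003], [-0.181, 0.984, -0.001], [0.003, 0.0, -1.0]]
force: [0.1, -0.4, -2.3]
opening: 49.5
grip_force: 27.0
```

```bash
python3 go.py peg 0 130 117.6 peg 0 37 117.6
```

```text
t 7.2 tcp [624.4  78.7 145. ] az 100.4 open 49.5 grip 27.0 F [ 0.1 -0.4 -2.3]
target [606.3  75.9 117.6] 101.1  shift cm [1.83 0.05 2.74] turn -0.7
target [515.   58.  117.6] 101.1  shift cm [11.13 -0.06  2.77] turn -0.7
```

apply_moves --targets "0.5 0 2 -0.7;1 0 2.7 -0.7;1.8 0 2.7 -0.7;1.8 0 2.7 -0.7;1.8 0 2.7 -0.7;1.8 0 2.7 -0.7"

```text
time_s: 7.85
tcp_pos: [608.8, 75.9, 120.7]
ee_rot: [[-0.981, -0.194, 0.002], [-0.194, 0.981, 0.0], [-0.002, 0.0, -1.0]]
force: [0.1, -0.2, -1.0]
opening: 49.6
grip_force: 27.0
```

Run:
```python
from h import *
import json
s=cam('scene'); t=cam('top'); st=bot.get_state(); p=st['tcp_pos']; R=st['ee_rot']; print(p.round(1),R[:,1].round(3))
# expected dial points: base at tcp z-33.6, dial x=-tool x
ex=-R[:,0]; ey=R[:,1]; o=p-[0,0,33.6]-2*ex; T=lambda P:[o+ex*a+ey*b+np.array([0,0,1])*c for a,b,c in P]
k=6;x0,y0,x1,y1=235,150,300,245
g=cv2.resize(s['img'][y0:y1,x0:x1],None,fx=k,fy=k,interpolation=cv2.INTER_CUBIC)
def dots(c,g,P,col,x0,y0,k):
    for u in proj(c,P): cv2.circle(g,tuple(int(v) for v in (u-[x0,y0]+.5)*k),2,col,-1)
ry=json.load(open('res.json'))['rail']; c_,q=np.cos(ry[2]),np.sin(ry[2]); rl=lambda x,y,z:[ry[0]+c_*x-q*y,ry[1]+q*x+c_*y,z]
dp=T([(4,0,92),(4,14,82),(4,-14,82),(4,14,62),(4,-14,62),(15,25,62),(15,-25,62),(22,25,0),(22,-25,0)]); rp=[rl(91,-132,160),rl(56,-132,160),rl(10,-132,160)]
dots(s,g,dp,(0,255,0),x0,y0,k); dots(s,g,rp,(0,0,255),x0,y0,k)
a0,b0=190,160; h=cv2.resize(t['img'][b0:b0+70,a0:a0+60],None,fx=k,fy=k,interpolation=cv2.INTER_CUBIC)
dots(t,h,dp,(0,255,0),a0,b0,k); dots(t,h,rp,(0,0,255),a0,b0,k)
h=cv2.copyMakeBorder(h,0,g.shape[0]-h.shape[0],0,0,0); cv2.imwrite('pics/p3.png',np.hstack([g,h])); print(np.hstack([g,h]).shape)
```

```text
[608.8  75.9 120.5] [-0.194  0.981  0.   ]
(570, 750, 3)
```

View pics/p3.png

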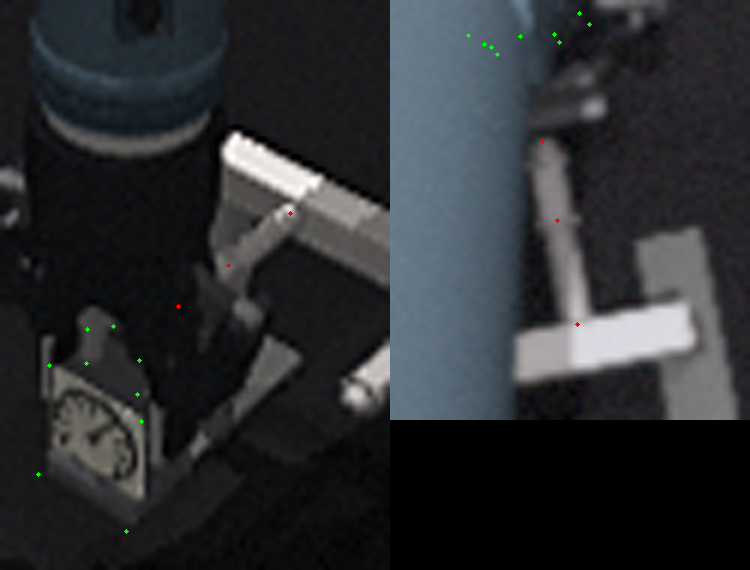

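```bash
python3 go.py peg 0 100 117.6 peg 0 37 117.6
```

```text
t 8.0 tcp [608.8  75.9 120.5] az 101.2 open 49.6 grip 27.0 F [ 0.9 -0.1 -1.1]
target [576.8  70.1 117.6] 101.1  shift cm [3.24 0.05 0.28] turn 0.1
target [515.   58.  117.6] 101.1  shift cm [9.54 0.06 0.27] turn 0.1
```

apply_moves --targets "1 0 0.3 0;2 0 0.3 0;2.8 0 0.3 0;2.8 0 0.3 0;2.8 0 0.3 0;2.8 0 0.3 0"

```text
time_s: 8.55
tcp_pos: [581.0, 70.5, 117.0]
ee_rot: [[-0.981, -0.194, 0.001], [-0.194, 0.981, 0.0], [-0.001, 0.0, -1.0]]
force: [-0.1, 0.9, -2.1]
opening: 49.2
grip_force: 27.0
```

```bash
python3 go.py peg 0 37 117.6
```

```text
t 8.6 tcp [581.   70.5 117. ] az 101.2 open 49.2 grip 27.0 F [-0.1  0.9 -2.1]
target [515.   58.  117.6] 101.1  shift cm [ 6.71  0.06 -0.06] turn 0.1
```

apply_moves --targets "0.5 0 0 0;1 0 0 0;1.5 0 0 0;2 0 0 0;2.5 0 0 0;3 0 0 0;3 0 0 0"

```text
time_s: 9.25
tcp_pos: [550.1, 64.2, 116.6]
ee_rot: [[-0.981, -0.193, -0.001], [-0.193, 0.981, -0.0], [0.001, 0.0, -1.0]]
force: [0.5, -0.1, -2.7]
opening: 49.8
grip_force: 27.0
```

apply_moves --targets "0.6 0 0 0;1.2 0 0 0;1.8 0 0 0;2.4 0 0 0;3 0 0 0;3.7 0 0 0;3.7 0 0 0;3.7 0 0 0"

```text
time_s: 10.05
tcp_pos: [514.7, 57.3, 116.8]
ee_rot: [[-0.981, -0.194, 0.0], [-0.194, 0.981, 0.0], [-0.0, 0.0, -1.0]]
force: [-0.5, 0.9, -1.5]
opening: 49.6
grip_force: 27.0
```

apply_moves --targets "0 0 0.3 0;0 0 0.6 0;0 0 0.7 0;0 0 0.7 0;0 0 0.7 0"

```text
time_s: 10.55
tcp_pos: [514.8, 57.2, 109.6]
ee_rot: [[-0.981, -0.194, -0.0], [-0.194, 0.981, -0.0], [0.0, -0.0, -1.0]]
force: [-0.2, -0.4, -1.4]
opening: 49.4
grip_force: 27.1
```

apply_moves --targets "0 0 0.1 0;0 0 0.2 0;0 0 0.2 0;0 0 0.2 0"

```text
time_s: 10.95
tcp_pos: [515.3, 57.8, 108.8]
ee_rot: [[-0.981, -0.194, 0.001], [-0.194, 0.981, 0.001], [-0.001, 0.001, -1.0]]
force: [-2.6, 0.6, 5.8]
opening: 49.3
grip_force: 27.8
```

apply_moves --targets "0 0 0 0;0 0 0 0;0 0 0 0;0 0 0 0" --claw 6.8

```text
time_s: 11.35
tcp_pos: [514.7, 57.2, 107.5]
ee_rot: [[-0.981, -0.194, -0.0], [-0.194, 0.981, -0.0], [0.0, -0.0, -1.0]]
force: [-0.2, -0.5, 0.4]
opening: 67.5
grip_force: 0.0
```

apply_moves --targets "0 0 -2 0;0 0 -5 0;0 0 -9 0;0 0 -12 0;-8 0 -12 0;-12 0 -12 0;-12 0 -12 0;-12 0 -12 0"

```text
time_s: 12.15
tcp_pos: [634.9, 81.7, 227.1]
ee_rot: [[-0.981, -0.195, 0.001], [-0.195, 0.981, -0.001], [-0.001, -0.001, -1.0]]
force: [-1.4, 0.1, -0.1]
opening: 67.9
grip_force: 0.0
```

```bash
cat > m3.py <<'E'
# refit the named things (d0.. c0..) seeded at their last place; prints x y yaw z cost
from fit import *
import fit as F, json, sys
s=cam('scene');t=cam('top'); res=json.load(open('res.json'))
for c in (s,t):
    im=c['img'].astype(np.float32); sat=im.max(2)-im.min(2); im[sat>40]=30
    c['img']=cv2.fastNlMeansDenoising(im.mean(2).astype(np.uint8),None,6,3,11)[...,None].repeat(3,2)
for a in sys.argv[1:]:
    d=a[0]=='d'; q=res[a]; zm=45 if d else 30
    uv=proj(t,[q[0],q[1],zm])[0]
    b=fit((s,t),DIAL if d else CLIP,uv,zm,dict(top=48,scene=34) if d else dict(top=85,scene=70),n=56 if d else 36)
    old=np.array(q); res[a]=list(b.x); print(a,np.round(b.x,2),'az y %.1f'%np.degrees(b.x[2]+np.pi/2),round(b.fun,3),'moved %.1f'%np.hypot(*(b.x-old)[:2]))
json.dump(res,open('res.json','w'))
E
python3 m3.py d0 d1 d3 c0 c1 c2 c3; python3 go.py 582 -282.5 160 48.7
```

```text
d0 [ 5.8240e+02 -2.8264e+02  2.4200e+00  3.0000e-02] az y 228.5 -1.725 moved 0.1
d1 [ 596.81 -405.3     1.61    0.  ] az y 182.2 -1.542 moved 0.2
d3 [ 434.28 -409.59    2.16    0.  ] az y 213.7 -1.673 moved 2.6
c0 [ 631.41 -111.25    1.01    1.27] az y 147.8 -1.633 moved 0.3
c1 [ 5.5030e+02 -1.6259e+02 -1.8000e-01  5.0200e+00] az y 79.8 -1.568 moved 0.4
c2 [ 4.9269e+02 -1.1130e+02  1.8200e+00  3.9000e-01] az y 194.3 -1.476 moved 0.3
c3 [ 4.2221e+02 -1.6121e+02  2.0300e+00  4.0000e-02] az y 206.2 -0.959 moved 0.7
t 12.2 tcp [631.9  80.2 226.9] az 101.2 open 68.2 grip 0.0 F [ 0.8  0.3 -0.1]
target [ 582.  -282.5  160. ] 48.7  shift cm [ 11.9  -34.62   6.73] turn 52.5
```

apply_moves --targets "2 -5 0 7;3.5 -10 0 14;5 -15 0 21;7 -20 1 28;9 -25 3 35;10 -30 5 42;11 -34 6.7 49;11.9 -34.6 6.7 52.5;11.9 -34.6 6.7 52.5;11.9 -34.6 6.7 52.5;11.9 -34.6 6.7 52.5"

```text
time_s: 13.35
tcp_pos: [583.3, -279.8, 161.1]
ee_rot: [[-0.753, 0.659, 0.001], [0.659, 0.753, 0.002], [0.001, 0.002, -1.0]]
force: [0.8, 0.9, 0.5]
opening: 67.7
grip_force: 0.0
```

```bash
python3 go.py 582.4 -282.6 32 48.5
```

```text
t 13.3 tcp [ 583.3 -279.8  161.1] az 48.8 open 67.7 grip 0.0 F [0.8 0.9 0.5]
target [ 582.4 -282.6   32. ] 48.5  shift cm [-0.13 -0.3  12.91] turn 0.3
```

apply_moves --targets "-0.1 -0.1 4 0;-0.1 -0.1 8 0;-0.1 -0.1 11 0;-0.1 -0.1 12.9 0;-0.1 -0.1 12.9 0;-0.1 -0.1 12.9 0"

```text
time_s: 13.95
tcp_pos: [584.0, -282.9, 32.7]
ee_rot: [[-0.752, 0.659, 0.001], [0.659, 0.752, -0.0], [-0.001, 0.001, -1.0]]
force: [0.2, 0.2, 0.6]
opening: 68.2
grip_force: 0.0
```

apply_moves --targets "0 0 0 0;0 0 0 0;0 0 0 0;0 0 0 0;0 0 0 0;0 0 0 0;0 0 0 0" --claw 4

```text
time_s: 14.65
tcp_pos: [585.0, -284.4, 34.4]
ee_rot: [[-0.751, 0.66, 0.005], [0.66, 0.751, -0.001], [-0.004, 0.002, -1.0]]
force: [1.1, 0.3, 5.9]
opening: 49.7
grip_force: 27.1
```

apply_moves --targets "0 0 -1 0;0 0 -3 0;0 0 -6 0;0 0 -9 0;0 0 -11.5 0;0 0 -11.5 0;0 0 -11.5 0"

```text
time_s: 15.35
tcp_pos: [582.4, -283.2, 146.8]
ee_rot: [[-0.751, 0.661, 0.0], [0.661, 0.751, 0.0], [0.0, 0.0, -1.0]]
force: [0.7, 0.3, -3.3]
opening: 49.9
grip_force: 26.4
```

```bash
python3 go.py peg 1 140 146
```

```text
t 15.3 tcp [ 582.4 -283.2  146.8] az 48.7 open 49.9 grip 26.4 F [ 0.7  0.3 -3.3]
target [599.2 164.2 146. ] 101.1  shift cm [28.3  34.69  0.1 ] turn -52.4
```

apply_moves --targets "3 3.5 -0.5 -7;6 7 -0.5 -14;9 10.5 -0.5 -21;12 14 -0.5 -28;15 18 -0.5 -35;18 22 -0.5 -42;21 26 -0.5 -49;24.5 30 0 -52.4;27 33 0 -52.4;28.3 34.7 0 -52.4;28.3 34.7 0 -52.4;28.3 34.7 0 -52.4"

```text
time_s: 16.55
tcp_pos: [597.8, 163.6, 144.5]
ee_rot: [[-0.981, -0.193, -0.004], [-0.193, 0.981, -0.002], [0.004, -0.002, -1.0]]
force: [-1.0, -1.1, -3.3]
opening: 49.6
grip_force: 26.6
```

apply_moves --targets "0 0 1 0;0 0 2 0;0 0 2.8 0;0 0 2.8 0;0 0 2.8 0"

```text
time_s: 17.05
tcp_pos: [599.2, 163.5, 118.1]
ee_rot: [[-0.982, -0.191, -0.001], [-0.191, 0.982, -0.0], [0.001, -0.0, -1.0]]
force: [-0.6, -1.0, -1.2]
opening: 50.1
grip_force: 26.6
```

```bash
python3 go.py peg 1 100 118.4 peg 1 37 118.4
```

```text
t 17.1 tcp [599.2 163.5 118.1] az 101.0 open 50.1 grip 26.6 F [-0.6 -1.  -1.2]
target [559.9 156.5 118.4] 101.1  shift cm [ 3.99  0.07 -0.02] turn -0.1
target [498.1 144.4 118.4] 101.1  shift cm [10.29  0.06 -0.02] turn -0.1
```

apply_moves --targets "1 0 0 0;2 0 0 0;3 0 0 0;3.6 0 0 0;4.2 0 0 0;4.8 0 0 0;5.4 0 0 0;6 0 0 0"

```text
time_s: 17.85
tcp_pos: [540.3, 152.5, 118.8]
ee_rot: [[-0.981, -0.192, 0.0], [-0.192, 0.981, 0.0], [-0.0, 0.0, -1.0]]
force: [-0.3, -0.4, -2.0]
opening: 49.5
grip_force: 26.6
```

apply_moves --targets "0.6 0 0 0;1.2 0 0 0;1.8 0 0 0;2.4 0 0 0;3 0 0 0;3.6 0 0 0;4.3 0 0 0;4.3 0 0 0;4.3 0 0 0"

```text
time_s: 18.75
tcp_pos: [498.4, 144.4, 118.8]
ee_rot: [[-0.981, -0.192, 0.0], [-0.192, 0.981, 0.0], [-0.0, 0.0, -1.0]]
force: [0.8, -0.1, -1.7]
opening: 49.7
grip_force: 26.6
```

apply_moves --targets "0 0 0.3 0;0 0 0.6 0;0 0 0.7 0;0 0 0.8 0;0 0 0.9 0;0 0 1 0;0 0 1 0"

```text
time_s: 19.45
tcp_pos: [498.7, 144.4, 109.5]
ee_rot: [[-0.981, -0.192, 0.0], [-0.192, 0.981, 0.0], [-0.0, 0.0, -1.0]]
force: [-2.9, -0.8, 4.3]
opening: 49.9
grip_force: 27.2
```

Resting on the peg (upward 4 N). Release, rise, and move toward d3.

apply_moves --targets "0 0 0 0;0 0 0 0;0 0 0 0;0 0 0 0" --claw 6.8

```text
time_s: 19.85
tcp_pos: [498.5, 144.4, 108.7]
ee_rot: [[-0.981, -0.192, 0.0], [-0.192, 0.981, -0.0], [-0.0, -0.0, -1.0]]
force: [0.5, 0.3, 0.3]
opening: 68.1
grip_force: 0.0
```

apply_moves --targets "0 0 -2 0;0 0 -5 0;0 0 -9 0;0 0 -12 0;-8 0 -12 0;-12 0 -12 0;-12 0 -12 0;-12 0 -12 0"

```text
time_s: 20.65
tcp_pos: [618.7, 167.9, 228.2]
ee_rot: [[-0.981, -0.192, 0.002], [-0.192, 0.981, -0.001], [-0.001, -0.001, -1.0]]
force: [-0.1, -1.2, -0.4]
opening: 68.1
grip_force: 0.0
```

```bash
python3 m3.py d1 d3; python3 go.py 434.3 -409.6 160 34
```

```text
d1 [ 5.9673e+02 -4.0519e+02  4.7500e+00  1.0000e-02] az y 362.3 -1.544 moved 0.1
d3 [ 434.21 -409.46    2.17   -0.  ] az y 214.0 -1.671 moved 0.1
t 20.8 tcp [615.7 167.1 227.9] az 101.1 open 67.8 grip 0.0 F [-0.2 -0.6  0.2]
target [ 434.3 -409.6  160. ] 34.0  shift cm [ 28.84 -53.11   6.88] turn 67.1
```

apply_moves --targets "3 -5 0 7;6 -10 0 14;9 -15 0 21;12 -20 0 28;14 -25 0 35;16 -30 0 42;18 -35 1 49;21 -40 2 56;24 -45 4 63;28.8 -53.1 6.8 67.1;28.8 -53.1 6.8 67.1;28.8 -53.1 6.8 67.1"

```text
time_s: 21.95
tcp_pos: [438.0, -397.3, 163.7]
ee_rot: [[-0.559, 0.829, 0.001], [0.829, 0.559, 0.002], [0.001, 0.002, -1.0]]
force: [1.2, -1.1, -0.1]
opening: 68.0
grip_force: 0.0
```

apply_moves --targets "0 0 0 0;0 0 0 0;0 0 0 0"

```text
time_s: 22.25
tcp_pos: [440.1, -395.1, 164.2]
ee_rot: [[-0.56, 0.828, 0.001], [0.828, 0.56, 0.002], [0.001, 0.002, -1.0]]
force: [0.5, 0.5, -1.0]
opening: 67.8
grip_force: 0.0
```

```bash
python3 go.py 434.3 -409.6 32 34
```

```text
t 22.2 tcp [ 440.1 -395.1  164.2] az 34.1 open 67.8 grip 0.0 F [ 0.5  0.5 -1. ]
target [ 434.3 -409.6   32. ] 34.0  shift cm [-0.89 -1.32 13.21] turn 0.1
```

apply_moves --targets "-0.8 -1.2 2 0;-0.9 -1.3 5 0;-0.9 -1.3 8 0;-0.9 -1.3 11 0;-0.9 -1.3 13.2 0;-0.9 -1.3 13.2 0;-0.9 -1.3 13.2 0"

```text
time_s: 22.95
tcp_pos: [435.3, -410.1, 32.7]
ee_rot: [[-0.561, 0.828, 0.001], [0.828, 0.561, 0.001], [0.0, 0.001, -1.0]]
force: [-0.2, -0.7, 0.4]
opening: 67.8
grip_force: 0.0
```

apply_moves --targets "0 0 0 0;0 0 0 0;0 0 0 0;0 0 0 0;0 0 0 0;0 0 0 0;0 0 0 0" --claw 4

```text
time_s: 23.65
tcp_pos: [436.1, -412.5, 34.5]
ee_rot: [[-0.559, 0.829, 0.004], [0.829, 0.559, -0.001], [-0.003, 0.003, -1.0]]
force: [0.7, 1.6, 8.1]
opening: 49.7
grip_force: 27.1
```

apply_moves --targets "0 0 -1 0;0 0 -3 0;0 0 -6 0;0 0 -9 0;0 0 -11.5 0;0 0 -11.5 0;0 0 -11.5 0"

```text
time_s: 24.35
tcp_pos: [433.3, -411.8, 147.3]
ee_rot: [[-0.558, 0.83, 0.0], [0.83, 0.558, 0.0], [0.0, 0.0, -1.0]]
force: [0.0, 1.0, -2.4]
opening: 50.0
grip_force: 26.6
```

```bash
python3 go.py peg 2 140 146
```

```text
t 24.4 tcp [ 433.3 -411.8  147.3] az 33.9 open 50.0 grip 26.6 F [ 0.   1.  -2.4]
target [582.2 250.5 146. ] 101.1  shift cm [46.63 49.33  0.14] turn -67.1
```

```bash
python3 go.py peg 0 175 146 peg 2 150 146
```

```text
t 24.4 tcp [ 433.3 -411.8  147.3] az 33.9 open 50.0 grip 26.6 F [ 0.   1.  -2.4]
target [650.4  84.5 146. ] 101.1  shift cm [29.06 45.72  0.14] turn -67.1
target [592.1 252.5 146. ] 101.1  shift cm [46.25 50.25  0.14] turn -67.1
```

apply_moves --targets "2 3 -0.5 -6;4.5 7 -0.5 -12;7 11 -0.5 -18;9.5 15 -0.5 -24;12 19 -0.5 -30;14.5 23 -0.5 -36;17 27 -0.5 -42;19.5 31 -0.5 -48;22 35 -0.5 -54;24.5 39 -0.5 -60;27 43 0 -67;29 45.7 0 -67"

```text
time_s: 25.55
tcp_pos: [649.4, 88.4, 143.7]
ee_rot: [[-0.981, -0.196, -0.005], [-0.196, 0.981, 0.001], [0.005, 0.002, -1.0]]
force: [0.3, 0.2, -1.8]
opening: 49.7
grip_force: 26.8
```

apply_moves --targets "0 0 0 0;0 0 0 0;0 0 0 0"

```text
time_s: 25.85
tcp_pos: [649.3, 81.5, 145.3]
ee_rot: [[-0.982, -0.188, -0.004], [-0.188, 0.982, -0.002], [0.004, -0.002, -1.0]]
force: [0.2, -0.5, -2.5]
opening: 49.6
grip_force: 26.9
```

```bash
python3 go.py peg 2 140 146
```

```text
t 25.9 tcp [649.3  81.5 145.3] az 100.8 open 49.6 grip 26.9 F [ 0.2 -0.5 -2.5]
target [582.2 250.5 146. ] 101.1  shift cm [ 3.41 17.86 -0.08] turn -0.2
```

apply_moves --targets "0.5 4 0 0;1 8 0 0;2 12 0.5 -0.2;3 15.5 1.5 -0.2;3.4 17.8 2.5 -0.2;3.4 17.8 2.7 -0.2;3.4 17.8 2.7 -0.2;3.4 17.8 2.7 -0.2;3.4 17.8 2.7 -0.2;3.4 17.8 2.7 -0.2"

```text
time_s: 26.85
tcp_pos: [584.7, 250.3, 120.8]
ee_rot: [[-0.982, -0.191, 0.001], [-0.191, 0.982, -0.0], [-0.001, -0.0, -1.0]]
force: [-0.7, -0.3, -2.5]
opening: 49.7
grip_force: 27.0
```

```bash
python3 go.py peg 2 100 118.5 peg 2 37 118.5
```

```text
t 26.9 tcp [584.7 250.3 120.8] az 101.0 open 49.7 grip 27.0 F [-0.7 -0.3 -2.5]
target [543.  242.8 118.5] 101.1  shift cm [4.24 0.06 0.22] turn -0.1
target [481.2 230.7 118.5] 101.1  shift cm [10.54  0.05  0.22] turn -0.1
```

apply_moves --targets "1 0 0.2 0;2 0 0.2 0;3 0 0.2 0;3.6 0 0.2 0;4.2 0 0.2 0;4.8 0 0.2 0;5.4 0 0.2 0;6 0 0.2 0"

```text
time_s: 27.65
tcp_pos: [524.4, 240.6, 118.3]
ee_rot: [[-0.981, -0.194, 0.0], [-0.194, 0.981, 0.0], [-0.0, 0.0, -1.0]]
force: [0.8, 0.0, -1.6]
opening: 49.8
grip_force: 27.0
```

apply_moves --targets "0.6 0 0 0;1.2 0 0 0;1.8 0 0 0;2.4 0 0 0;3 0 0 0;3.6 0 0 0;4.5 0 0 0;4.5 0 0 0;4.5 0 0 0"

```text
time_s: 28.55
tcp_pos: [480.4, 232.0, 118.3]
ee_rot: [[-0.981, -0.194, 0.0], [-0.194, 0.981, 0.0], [-0.0, 0.0, -1.0]]
force: [-0.5, 0.4, -2.3]
opening: 49.8
grip_force: 27.0
```

apply_moves --targets "0 0 0.3 0;0 0 0.6 0;0 0 0.7 0;0 0 0.8 0;0 0 0.9 0;0 0 0.9 0;0 0 0.9 0"

```text
time_s: 29.25
tcp_pos: [481.1, 231.6, 110.1]
ee_rot: [[-0.981, -0.193, 0.0], [-0.193, 0.981, 0.0], [-0.0, -0.0, -1.0]]
force: [-2.2, -1.7, 6.8]
opening: 49.8
grip_force: 27.6
```

apply_moves --targets "0 0 0 0;0 0 0 0;0 0 0 0;0 0 0 0" --claw 6.8

```text
time_s: 29.65
tcp_pos: [480.5, 232.1, 109.1]
ee_rot: [[-0.981, -0.194, -0.0], [-0.194, 0.981, 0.0], [0.0, 0.0, -1.0]]
force: [0.1, 0.6, 0.1]
opening: 68.3
grip_force: 0.0
```

apply_moves --targets "0 0 -2 0;0 0 -5 0;0 0 -9 0;0 0 -12 0;-8 0 -12 0;-12 0 -12 0;-12 0 -12 0;-12 0 -12 0"

```text
time_s: 30.45
tcp_pos: [600.9, 255.1, 228.7]
ee_rot: [[-0.981, -0.192, 0.002], [-0.192, 0.981, -0.001], [-0.002, -0.001, -1.0]]
force: [-0.8, 0.4, -0.0]
opening: 67.9
grip_force: 0.0
```

```bash
python3 m3.py d1; python3 go.py 596.8 -405 160 2.3
```

```text
d1 [ 5.9678e+02 -4.0534e+02  1.6100e+00  1.0000e-02] az y 182.2 -1.543 moved 0.2
t 30.6 tcp [597.7 254.9 228.4] az 101.2 open 68.0 grip 0.0 F [-1.1 -0.6  0.6]
target [ 596.8 -405.   160. ] 2.3  shift cm [ 12.84 -64.72   6.9 ] turn 98.9
```

apply_moves --targets "1 -5 0 8;2 -10 0 16;3 -15 0 24;4 -20 0 32;5 -25 0 40;6 -30 0 48;7 -35 0 56;8 -40 0 64;9 -45 0 72;10 -50 1 80;11 -55 2 88;12 -60 4 96"

```text
time_s: 31.75
tcp_pos: [596.5, -341.4, 196.0]
ee_rot: [[-0.085, 0.996, 0.003], [0.996, 0.085, 0.001], [0.001, 0.003, -1.0]]
force: [1.2, 0.1, -0.4]
opening: 68.2
grip_force: 0.0
```

```bash
python3 go.py 596.8 -405 100 3
```

```text
t 31.8 tcp [ 596.5 -341.4  196. ] az 4.9 open 68.2 grip 0.0 F [ 1.2  0.1 -0.4]
target [ 596.8 -405.   100. ] 3.0  shift cm [-6.35 -0.54  9.59] turn 1.9
```

apply_moves --targets "-3 0 2 0;-5 0 3 0;-5 0 3 0;-5 0 3 0;-5 0 3 0"

```text
time_s: 32.25
tcp_pos: [602.4, -387.9, 165.8]
ee_rot: [[-0.092, 0.996, 0.002], [0.996, 0.092, 0.002], [0.002, 0.002, -1.0]]
force: [0.2, 0.1, 1.3]
opening: 68.0
grip_force: 0.0
```

```bash
python3 go.py 596.8 -405 32 3
```

```text
t 32.2 tcp [ 602.4 -387.9  165.8] az 5.3 open 68.0 grip 0.0 F [0.2 0.1 1.3]
target [ 596.8 -405.    32. ] 3.0  shift cm [-1.68 -0.74 13.37] turn 2.3
```

apply_moves --targets "-1.6 -0.7 2 2;-1.6 -0.7 4 2;-1.6 -0.7 4 2;-1.6 -0.7 4 2"

```text
time_s: 32.65
tcp_pos: [596.2, -404.5, 124.1]
ee_rot: [[-0.057, 0.998, -0.001], [0.998, 0.057, 0.002], [0.002, -0.001, -1.0]]
force: [0.1, 0.5, 0.4]
opening: 68.0
grip_force: 0.0
```

```bash
python3 go.py 596.8 -405 32 3
```

```text
t 32.6 tcp [ 596.2 -404.5  124.1] az 3.3 open 68.0 grip 0.0 F [0.1 0.5 0.4]
target [ 596.8 -405.    32. ] 3.0  shift cm [-0.08  0.06  9.21] turn 0.3
```

apply_moves --targets "0 0.1 2 0;0 0.1 5 0;0 0.1 8 0;0 0.1 9.2 0;0 0.1 9.2 0;0 0.1 9.2 0"

```text
time_s: 33.25
tcp_pos: [597.4, -407.2, 33.7]
ee_rot: [[-0.055, 0.998, 0.001], [0.998, 0.055, -0.001], [-0.001, 0.001, -1.0]]
force: [-0.2, 0.2, -0.8]
opening: 68.3
grip_force: 0.0
```

apply_moves --targets "0 0 0 0;0 0 0 0;0 0 0 0;0 0 0 0;0 0 0 0;0 0 0 0;0 0 0 0" --claw 4

```text
time_s: 33.95
tcp_pos: [598.0, -408.2, 35.4]
ee_rot: [[-0.055, 0.998, 0.003], [0.998, 0.055, -0.002], [-0.003, 0.003, -1.0]]
force: [0.7, 0.7, 7.2]
opening: 49.6
grip_force: 28.0
```

apply_moves --targets "0 0 -1 0;0 0 -3 0;0 0 -6 0;0 0 -9 0;0 0 -11.5 0;0 0 -11.5 0;0 0 -11.5 0"

```text
time_s: 34.65
tcp_pos: [596.8, -406.6, 148.7]
ee_rot: [[-0.055, 0.998, 0.001], [0.998, 0.055, -0.0], [-0.0, 0.001, -1.0]]
force: [0.2, 0.2, -2.4]
opening: 49.7
grip_force: 27.2
```

```bash
python3 go.py peg 0 175 146
```

```text
t 34.6 tcp [ 596.8 -406.6  148.7] az 3.2 open 49.7 grip 27.2 F [ 0.2  0.2 -2.4]
target [650.4  84.5 146. ] 101.1  shift cm [48.75  8.06  0.28] turn -97.9
```

apply_moves --targets "3 0.5 -0.5 -8;7 1 -0.5 -16;11 1.8 -0.5 -24;15 2.5 -0.5 -32;19 3 -0.5 -40;23 3.8 -0.5 -48;27 4.5 -0.5 -56;31 5 -0.5 -64;35 5.8 -0.5 -72;39 6.5 -0.5 -80;43 7 0 -88;47 7.7 0 -96"

```text
time_s: 35.85
tcp_pos: [644.9, 68.6, 144.8]
ee_rot: [[-0.986, -0.165, -0.006], [-0.165, 0.986, -0.001], [0.006, 0.0, -1.0]]
force: [0.2, -1.1, -1.6]
opening: 49.2
grip_force: 27.2
```

apply_moves --targets "1.5 0.3 0 -2;1.5 0.3 0 -2;1.5 0.3 0 -2;1.5 0.3 0 -2"

```text
time_s: 36.25
tcp_pos: [632.2, 65.2, 147.2]
ee_rot: [[-0.982, -0.19, -0.001], [-0.19, 0.982, -0.001], [0.001, -0.001, -1.0]]
force: [-0.6, 0.1, -2.2]
opening: 49.5
grip_force: 27.2
```

```bash
python3 go.py peg 3 150 146 peg 3 140 119
```

```text
t 36.2 tcp [632.2  65.2 147.2] az 101.0 open 49.5 grip 27.2 F [-0.6  0.1 -2.2]
target [575.1 338.8 146. ] 101.1  shift cm [ 0.4  27.95  0.09] turn -0.1
target [565.3 336.9 119. ] 101.1  shift cm [ 1.39 27.95  2.79] turn -0.1
```

apply_moves --targets "0 4 0 0;0 8 0 0;0 12 0 0;0.2 16 0 0;0.4 20 0 0;0.8 24 0.5 0;1.4 27.9 1.5 0;1.4 27.9 2.5 0;1.4 27.9 2.8 0;1.4 27.9 2.8 0;1.4 27.9 2.8 0;1.4 27.9 2.8 0"

```text
time_s: 37.45
tcp_pos: [566.4, 336.3, 120.8]
ee_rot: [[-0.982, -0.19, 0.002], [-0.19, 0.982, -0.0], [-0.002, -0.0, -1.0]]
force: [-0.2, -0.3, -2.1]
opening: 49.7
grip_force: 27.2
```

```bash
python3 go.py peg 3 100 119.4 peg 3 37 119.4
```

```text
t 37.5 tcp [566.4 336.3 120.8] az 101.0 open 49.7 grip 27.2 F [-0.2 -0.3 -2.1]
target [526.1 329.2 119.4] 101.1  shift cm [4.09 0.07 0.13] turn -0.1
target [464.2 317.1 119.4] 101.1  shift cm [10.39  0.06  0.12] turn -0.1
```

apply_moves --targets "1 0 0.1 0;2 0 0.1 0;3 0 0.1 0;3.6 0 0.1 0;4.2 0 0.1 0;4.8 0 0.1 0;5.4 0 0.1 0;6 0 0.1 0"

```text
time_s: 38.25
tcp_pos: [505.4, 326.7, 119.0]
ee_rot: [[-0.981, -0.194, 0.0], [-0.194, 0.981, 0.0], [-0.0, -0.0, -1.0]]
force: [-0.5, -0.3, -1.6]
opening: 49.5
grip_force: 27.2
```

apply_moves --targets "0.6 0 0 0;1.2 0 0 0;1.8 0 0 0;2.4 0 0 0;3 0 0 0;3.6 0 0 0;4.4 0 0 0;4.4 0 0 0;4.4 0 0 0"

```text
time_s: 39.15
tcp_pos: [462.5, 318.4, 119.0]
ee_rot: [[-0.981, -0.194, 0.0], [-0.194, 0.981, 0.0], [-0.0, 0.0, -1.0]]
force: [0.9, -0.9, -1.2]
opening: 49.3
grip_force: 27.2
```

apply_moves --targets "0 0 0.3 0;0 0 0.6 0;0 0 0.7 0;0 0 0.8 0;0 0 0.9 0;0 0 0.9 0;0 0 0.9 0"

```text
time_s: 39.85
tcp_pos: [463.0, 318.0, 111.2]
ee_rot: [[-0.981, -0.193, -0.0], [-0.193, 0.981, 0.0], [0.0, 0.0, -1.0]]
force: [-2.5, -2.2, 5.5]
opening: 49.3
grip_force: 28.0
```

apply_moves --targets "0 0 0 0;0 0 0 0;0 0 0 0;0 0 0 0" --claw 6.8

```text
time_s: 40.25
tcp_pos: [462.6, 318.4, 109.8]
ee_rot: [[-0.981, -0.194, -0.0], [-0.194, 0.981, -0.0], [0.0, -0.0, -1.0]]
force: [0.1, -0.9, -0.2]
opening: 68.2
grip_force: 0.0
```

apply_moves --targets "0 0 -2 0;0 0 -5 0;0 0 -9 0;0 0 -12 0;-8 0 -12 0;-12 0 -12 0;-12 0 -12 0;-12 0 -12 0"

```text
time_s: 41.05
tcp_pos: [583.3, 340.6, 229.3]
ee_rot: [[-0.982, -0.191, 0.002], [-0.191, 0.982, -0.001], [-0.002, -0.002, -1.0]]
force: [-0.3, -0.2, -0.0]
opening: 67.9
grip_force: 0.0
```

```bash
sed -i "s/    q=np.r_\[best.x,0\]/    if not freez: return best\n&/" fit.py
cat > m4.py <<'E'
from fit import *
import json
s=cam('scene');t=cam('top'); res=json.load(open('res.json'))
O=np.array
for a in('c0','c1','c2','c3'):
    q=res[a]; uv=proj(t,[q[0],q[1],30])[0]
    for th in(dict(top=75,scene=65),dict(top=100,scene=85)):
        b=fit((s,t),CLIP,uv,30,th,n=34,freez=False)
        bt=fit((t,t),CLIP,uv,30,th,n=34,freez=False); print(a,np.round(b.x,1),'az y %.1f'%(np.degrees(b.x[2]+np.pi/2)%180),round(b.fun,2),'top only',np.round(bt.x,1),'az %.1f'%(np.degrees(bt.x[2]+np.pi/2)%180),round(bt.fun/2,2))
    res[a]=list(b.x)+[0]
json.dump(res,open('res.json','w'))
E
python3 m4.py; python3 go.py
```

```text
c0 [ 631.6 -110.8    1. ] az y 144.7 -1.61 top only [ 631.5 -110.6    1. ] az 145.5 -0.77
c0 [ 631.7 -111.2    1. ] az y 150.1 -1.63 top only [ 632.  -111.3    1.1] az 152.2 -0.88
c1 [ 550.  -162.2    2.9] az y 78.8 -1.65 top only [ 550.6 -164.1    3. ] az 80.4 -0.81
c1 [ 550.8 -163.5    3. ] az y 81.8 -1.51 top only [ 551.1 -163.6    3. ] az 82.9 -0.91
c2 [ 494.6 -110.7    1.9] az y 18.7 -1.34 top only [ 494.5 -111.8    1.8] az 13.4 -0.76
c2 [ 494.5 -111.4    1.8] az y 14.1 -1.46 top only [ 494.9 -111.4    1.8] az 12.2 -0.88
c3 [ 421.8 -161.     2. ] az y 24.6 -1.36 top only [ 421.1 -161.8    1.9] az 17.7 -0.8
c3 [ 422.2 -161.4    2. ] az y 25.6 -1.5 top only [ 422.3 -161.5    1.9] az 21.7 -0.91
t 41.1 tcp [579.8 341.2 229.1] az 101.1 open 67.8 grip 0.0 F [-0.7  0.1  0.4]
```

```bash
python3 go.py 551 -163.5 130 82
```

```text
t 41.1 tcp [579.8 341.2 229.1] az 101.1 open 67.8 grip 0.0 F [-0.7  0.1  0.4]
target [ 551.  -163.5  130. ] 82.0  shift cm [ 12.56 -48.96   9.97] turn 19.1
```

apply_moves --targets "0 -5 0 2;0 -10 0 4;1 -15 0 6;2 -20 0 8;4 -25 0 10;6 -30 0 12;8 -36 0 14;10 -42 3 16;12.5 -49 6 19;12.5 -49 9.9 19;12.5 -49 9.9 19;12.5 -49 9.9 19" --claw 4.5 --force 50

```text
time_s: 42.35
tcp_pos: [545.5, -167.6, 126.9]
ee_rot: [[-0.989, 0.144, -0.01], [0.144, 0.99, -0.0], [0.01, -0.002, -1.0]]
force: [-1.2, -0.2, -0.1]
opening: 45.0
grip_force: 0.0
```

apply_moves --targets "0 0 0 0;0 0 0 0;0 0 0 0;0 0 0 0"

```text
time_s: 42.75
tcp_pos: [553.8, -161.7, 132.0]
ee_rot: [[-0.991, 0.133, 0.002], [0.133, 0.991, 0.001], [-0.002, 0.001, -1.0]]
force: [0.1, 0.4, -0.1]
opening: 45.3
grip_force: 0.0
```

```bash
python3 go.py 551 -163.5 32 82
```

```text
t 42.8 tcp [ 553.8 -161.7  132. ] az 82.3 open 45.3 grip 0.0 F [ 0.1  0.4 -0.1]
target [ 551.  -163.5   32. ] 82.0  shift cm [ 0.28 -0.22 10.  ] turn 0.3
```

apply_moves --targets "0.2 -0.1 3 0;0.2 -0.1 5 0;0.2 -0.1 5 0;0.2 -0.1 5 0;0.2 -0.1 5 0;0.2 -0.1 5 0"

```text
time_s: 43.35
tcp_pos: [551.8, -164.4, 82.5]
ee_rot: [[-0.991, 0.136, 0.003], [0.136, 0.991, -0.0], [-0.003, 0.0, -1.0]]
force: [-0.1, -0.2, -0.3]
opening: 45.0
grip_force: 0.0
```

```bash
python3 go.py 551 -163.5 32 82
```

```text
t 43.4 tcp [ 551.8 -164.4   82.5] az 82.2 open 45.0 grip 0.0 F [-0.1 -0.2 -0.3]
target [ 551.  -163.5   32. ] 82.0  shift cm [0.11 0.08 5.05] turn 0.2
```

apply_moves --targets "0 0 3 0;0 0 5 0;0 0 5 0;0 0 5 0;0 0 5 0"

```text
time_s: 43.85
tcp_pos: [551.9, -164.7, 32.6]
ee_rot: [[-0.991, 0.137, 0.003], [0.137, 0.991, -0.001], [-0.003, -0.0, -1.0]]
force: [-0.1, 0.3, 0.4]
opening: 45.4
grip_force: 0.0
```

apply_moves --targets "0 0 0 0;0 0 0 0;0 0 0 0;0 0 0 0;0 0 0 0;0 0 0 0;0 0 0 0" --claw 1

```text
time_s: 44.55
tcp_pos: [551.6, -164.5, 32.2]
ee_rot: [[-0.991, 0.136, 0.002], [0.136, 0.991, -0.0], [-0.002, 0.0, -1.0]]
force: [-0.0, 0.4, 5.7]
opening: 19.3
grip_force: 51.3
```

apply_moves --targets "0 0 -2 0;0 0 -6 0;0 0 -11 0;0 0 -16 0;0 0 -21 0;0 0 -21 0;0 0 -21 0"

```text
time_s: 45.25
tcp_pos: [551.2, -164.3, 242.5]
ee_rot: [[-0.991, 0.136, 0.003], [0.136, 0.991, 0.0], [-0.003, 0.001, -1.0]]
force: [0.0, 0.5, -1.1]
opening: 19.2
grip_force: 50.6
```

```bash
python3 go.py peg 0 120 238 peg 3 70 238
```

```text
t 45.2 tcp [ 551.2 -164.3  242.5] az 82.2 open 19.2 grip 50.6 F [ 0.   0.5 -1.1]
target [596.4  74.  238. ] 101.1  shift cm [-1.23 24.22  0.47] turn -18.9
target [496.6 323.4 238. ] 101.1  shift cm [12.06 47.58  0.44] turn -18.9
```

apply_moves --targets "1 4 0 -3;2 8 0 -6;3 12 0 -9;4 16 0 -12;5 20 0 -15;6 24 0 -18;7 28 0 -18.9;8 32 0 -18.9;9 36 0 -18.9;10 40 0 -18.9;11 44 0 -18.9;12 47.5 0.4 -18.9"

```text
time_s: 46.45
tcp_pos: [494.4, 324.5, 234.3]
ee_rot: [[-0.981, -0.193, -0.003], [-0.193, 0.981, -0.002], [0.004, -0.001, -1.0]]
force: [0.2, 0.6, -1.0]
opening: 19.3
grip_force: 50.6
```

apply_moves --targets "0 0 0 0;0 0 0 0;0 0 0 0;0 0 0 0;0 0 0 0"

```text
time_s: 46.95
tcp_pos: [496.9, 321.0, 236.8]
ee_rot: [[-0.982, -0.189, -0.0], [-0.189, 0.982, -0.001], [0.0, -0.0, -1.0]]
force: [0.2, -0.6, 0.2]
opening: 19.2
grip_force: 50.6
```

```bash
python3 go.py peg 3 68.7 205
```

```text
t 47.0 tcp [496.9 321.  236.8] az 100.9 open 19.2 grip 50.6 F [ 0.2 -0.6  0.2]
target [495.4 323.2 205. ] 101.1  shift cm [0.11 0.24 3.18] turn -0.2
```

apply_moves --targets "0.1 0.2 1.5 -0.2;0.1 0.2 3.1 -0.2;0.1 0.2 3.1 -0.2;0.1 0.2 3.1 -0.2;0.1 0.2 3.1 -0.2;0.1 0.2 3.1 -0.2"

```text
time_s: 47.55
tcp_pos: [495.6, 324.8, 206.8]
ee_rot: [[-0.981, -0.195, 0.001], [-0.195, 0.981, 0.001], [-0.001, 0.001, -1.0]]
force: [0.2, -0.9, -0.4]
opening: 19.3
grip_force: 50.6
```

```bash
python3 go.py peg 3 68.7 176
```

```text
t 47.5 tcp [495.6 324.8 206.8] az 101.3 open 19.3 grip 50.6 F [ 0.2 -0.9 -0.4]
target [495.4 323.2 176. ] 101.1  shift cm [ 0.06 -0.16  3.08] turn 0.2
```

apply_moves --targets "0.1 -0.1 0.5 0;0.1 -0.1 1 0;0.1 -0.1 1.3 0;0.1 -0.1 1.3 0;0.1 -0.1 1.3 0"

```text
time_s: 48.05
tcp_pos: [494.8, 323.2, 192.9]
ee_rot: [[-0.981, -0.195, 0.001], [-0.195, 0.981, 0.0], [-0.001, -0.0, -1.0]]
force: [0.9, -0.6, 0.1]
opening: 18.7
grip_force: 50.7
```

```bash
python3 go.py peg 3 68.7 176
```

```text
t 48.0 tcp [494.8 323.2 192.9] az 101.3 open 18.7 grip 50.7 F [ 0.9 -0.6  0.1]
target [495.4 323.2 176. ] 101.1  shift cm [-0.05 -0.02  1.69] turn 0.2
```

apply_moves --targets "0 0 0.3 0;0 0 0.6 0;0 0 0.9 0;0 0 0.9 0"

```text
time_s: 48.45
tcp_pos: [493.7, 323.1, 182.9]
ee_rot: [[-0.981, -0.195, -0.001], [-0.195, 0.981, -0.001], [0.001, -0.001, -1.0]]
force: [0.4, 0.2, -1.2]
opening: 19.5
grip_force: 50.5
```

apply_moves --targets "0 0 0.3 0;0 0 0.6 0;0 0 0.8 0;0 0 0.8 0;0 0 0.8 0"

```text
time_s: 48.95
tcp_pos: [494.0, 323.7, 175.8]
ee_rot: [[-0.981, -0.196, -0.0], [-0.196, 0.981, 0.0], [0.0, 0.0, -1.0]]
force: [0.7, -0.5, 0.3]
opening: 18.9
grip_force: 50.8
```

apply_moves --targets "0 0 0.2 0;0 0 0.4 0;0 0 0.4 0;0 0 0.4 0"

```text
time_s: 49.35
tcp_pos: [494.1, 323.7, 175.7]
ee_rot: [[-0.981, -0.195, -0.001], [-0.195, 0.981, 0.001], [0.001, 0.001, -1.0]]
force: [-6.2, -3.4, 15.1]
opening: 19.2
grip_force: 53.0
```

apply_moves --targets "0 0 -0.3 0;0 0 -0.4 0;0 0 -0.4 0;0 0 -0.4 0;0 0 -0.4 0" --claw 4.5

```text
time_s: 49.85
tcp_pos: [494.0, 323.2, 175.4]
ee_rot: [[-0.981, -0.195, -0.001], [-0.195, 0.981, -0.001], [0.001, -0.001, -1.0]]
force: [-0.3, 1.0, -0.7]
opening: 44.7
grip_force: 0.0
```

apply_moves --targets "0 0 -2 0;0 0 -5 0;-3 0 -6 0;-6 0 -6 0;-6 -5 -6 0;-6 -10 -6 0;-6 -10 -6 0"

```text
time_s: 50.55
tcp_pos: [576.0, 224.7, 235.7]
ee_rot: [[-0.984, -0.181, 0.001], [-0.181, 0.984, -0.008], [0.0, -0.008, -1.0]]
force: [0.1, 0.3, -0.1]
opening: 45.1
grip_force: 0.0
```

```bash
python3 go.py 495 -111.4 130 13
python3 - <<'E'
from h import *
import json
from fit import CLIP,place
ry=json.load(open('res.json'))['rail']; c_,q=np.cos(ry[2]),np.sin(ry[2])
s=cam('scene'); print(proj(s,[[ry[0]+c_*68-q*y,ry[1]+q*68+c_*y,z] for y in (132,) for z in(160,204)]).round(1))
cv2.imwrite('/tmp/x.png',s['img'])
g=cv2.cvtColor(s['img'],cv2.COLOR_BGR2GRAY); print(g[214:262:2,340:376:2])
E
```

```text
t 50.5 tcp [576.  224.7 235.7] az 100.4 open 45.1 grip 0.0 F [ 0.1  0.3 -0.1]
target [ 495.  -111.4  130. ] 13.0  shift cm [ 14.03 -31.52  10.82] turn 87.4
[[361.6 247.8]
 [366.3 234.9]]
[[ 77  82 104  86 218 208 220 231  20   3  14  14  13  10  13  10  12  22]
 [133  86  76 102 215 218 211 209 221 240   0   4  25  27  28  22  23  22]
 [ 91  70  78  76  68 105 215 219 209 210 222 235   2  22  28  23  21  22]
 [ 89  79  80  78  76  78  70 108 222 218 210 213 219 151   0  15  22  22]
 [ 90  54  14  81  80  76  75  75  73 127 232 218 210 215 224 144   1  19]
 [ 65 127 134   4  31  82  77  76  79  76  74 143 231 218 210 216 226 154]
 [ 47  93 171   3  17  12  38  85  76  77  81  76  70 183 233 216 225 243]
 [ 63  61  29   8  14  13  13  27  67  83  77  77  80  76  64 196 252 239]
 [ 69  67 126  29  13  16  28  26  25  23  70  81  73  73  80  75  76 244]
 [ 54  50  66  11  12  13  29  26  27  28  20   2 138 215  70  64 160  83]
 [126  74  34  14  13  30  28  28  27  23  31 198 254 250 255 242 223 212]
 [184  30  27  15  12  28  26  29  29  22  39 236 253 247 245 248 244 138]
 [ 69  39  19
[... 187 characters left out ...]
102 106 105  72  14  75]
 [ 44  29   9  27  26  28  24  10 135 255  88 101 102 106 101  60 131  74]
 [ 38  11  26  26  29  22  16  94  43  94 103  99 100 103 118 255 154  66]
 [ 10  12  29  26  26  23  16 167  60 108 102 100  99 105 222 254  58  69]
 [  8  27  28  26  23  22  90  54  59  83 133 127  78 143 255 165 116  77]
 [ 16  25  27  19  21  20  95  84  94 213 183 104  48  76  66 176 164 130]
 [ 20  17  20  21  19  12 107  91  86  89 125  60 107  69  58 181 209  89]
 [ 25  20  22  20  20  20 100  58  67  97  59  60  70  61 179  99 107  36]
 [ 23  23  22  20  16  53  35  72  76 100  97 102  86  79 150  50  83  47]
 [ 25  23  22  22  20  45  40  42  33  65 102  98 100  94  84  75  47  33]]
```

apply_moves --targets "0 -4 0 8;0 -8 0 16;1 -12 0 24;3 -16 0 32;6 -20 0 40;9 -24 0 48;12 -28 0 56;14 -31.5 0 64;14 -31.5 3 72;14 -31.5 6 80;14 -31.5 9 87.4;14 -31.5 10.5 87.4"

```text
time_s: 51.8
tcp_pos: [495.3, -97.6, 128.4]
ee_rot: [[-0.239, 0.971, -0.004], [0.971, 0.239, 0.0], [0.001, -0.004, -1.0]]
force: [-0.4, 0.0, -0.6]
opening: 44.8
grip_force: 0.0
```

apply_moves --targets "0 0 1 0;0 0 2 0;0 0 2 0;0 0 2 0;0 0 2 0"

```text
time_s: 52.3
tcp_pos: [497.8, -99.3, 111.9]
ee_rot: [[-0.24, 0.971, 0.002], [0.971, 0.24, 0.0], [-0.0, 0.002, -1.0]]
force: [-0.1, -0.3, -0.3]
opening: 45.1
grip_force: 0.0
```

```bash
python3 go.py 495 -111.4 32 13
```

```text
t 52.3 tcp [497.8 -99.3 111.9] az 13.9 open 45.1 grip 0.0 F [-0.1 -0.3 -0.3]
target [ 495.  -111.4   32. ] 13.0  shift cm [-1.1  -0.57  7.99] turn 0.9
```

apply_moves --targets "-1.1 -0.5 1 0.9;-1.1 -0.5 2.5 0.9;-1.1 -0.5 2.5 0.9;-1.1 -0.5 2.5 0.9;-1.1 -0.5 2.5 0.9;-1.1 -0.5 2.5 0.9"

```text
time_s: 52.9
tcp_pos: [495.0, -111.1, 86.2]
ee_rot: [[-0.225, 0.974, 0.001], [0.974, 0.225, -0.0], [-0.0, 0.001, -1.0]]
force: [0.3, 0.5, -0.6]
opening: 44.6
grip_force: 0.0
```

```bash
python3 go.py 495 -111.4 32 13
```

```text
t 52.9 tcp [ 495.  -111.1   86.2] az 13.0 open 44.6 grip 0.0 F [ 0.3  0.5 -0.6]
target [ 495.  -111.4   32. ] 13.0  shift cm [-0.03 -0.01  5.42] turn -0.0
```

apply_moves --targets "0 0 3 0;0 0 5.4 0;0 0 5.4 0;0 0 5.4 0;0 0 5.4 0"

```text
time_s: 53.4
tcp_pos: [495.9, -111.4, 33.3]
ee_rot: [[-0.224, 0.975, 0.002], [0.975, 0.224, -0.0], [-0.001, 0.002, -1.0]]
force: [-0.6, 0.5, -0.4]
opening: 44.8
grip_force: 0.0
```

apply_moves --targets "0 0 0 0;0 0 0 0;0 0 0 0;0 0 0 0;0 0 0 0;0 0 0 0;0 0 0 0" --claw 1

```text
time_s: 54.1
tcp_pos: [495.7, -111.3, 33.2]
ee_rot: [[-0.224, 0.975, 0.002], [0.975, 0.224, 0.0], [-0.0, 0.002, -1.0]]
force: [-1.6, -0.1, 5.8]
opening: 19.1
grip_force: 51.5
```

apply_moves --targets "0 0 -2 0;0 0 -6 0;0 0 -11 0;0 0 -16 0;0 0 -21 0;0 0 -21 0;0 0 -21 0"

```text
time_s: 54.8
tcp_pos: [495.4, -111.1, 243.3]
ee_rot: [[-0.225, 0.974, 0.003], [0.974, 0.225, 0.001], [0.001, 0.004, -1.0]]
force: [-0.6, 0.8, -1.0]
opening: 18.8
grip_force: 50.7
```

```bash
python3 go.py peg 2 69 238
```

```text
t 54.8 tcp [ 495.4 -111.1  243.3] az 13.0 open 18.8 grip 50.7 F [-0.6  0.8 -1. ]
target [512.6 236.9 238. ] 101.1  shift cm [33.52  9.49  0.58] turn -88.1
```

apply_moves --targets "3 1 0 -8;6 2 0 -16;9 3 0 -24;12 4 0 -32;15 5 0 -40;18 6 0 -48;21 7 0 -56;24 8 0 -64;27 8.5 0 -72;30 9 0 -80;33.5 9.5 0 -88;33.5 9.5 0.5 -88"

```text
time_s: 56.0
tcp_pos: [508.8, 243.6, 234.2]
ee_rot: [[-0.979, -0.202, -0.004], [-0.202, 0.979, 0.001], [0.004, 0.002, -1.0]]
force: [-1.3, 0.0, -0.3]
opening: 19.0
grip_force: 50.6
```

apply_moves --targets "0 0 0 0;0 0 0 0;0 0 0 0;0 0 0 0;0 0 0 0"

```text
time_s: 56.5
tcp_pos: [512.3, 235.7, 237.2]
ee_rot: [[-0.982, -0.188, 0.0], [-0.188, 0.982, 0.0], [-0.0, 0.0, -1.0]]
force: [-1.0, -0.3, -0.4]
opening: 19.2
grip_force: 50.6
```

```bash
python3 go.py peg 2 68 206
```

```text
t 56.5 tcp [512.3 235.7 237.2] az 100.9 open 19.2 grip 50.6 F [-1.  -0.3 -0.4]
target [511.6 236.7 206. ] 101.1  shift cm [0.06 0.11 3.12] turn -0.2
```

apply_moves --targets "0.1 0.1 1.5 -0.2;0.1 0.1 3.1 -0.2;0.1 0.1 4.2 -0.2;0.1 0.1 4.2 -0.2;0.1 0.1 4.2 -0.2;0.1 0.1 4.2 -0.2"

```text
time_s: 57.1
tcp_pos: [510.6, 237.1, 195.0]
ee_rot: [[-0.981, -0.194, -0.001], [-0.194, 0.981, -0.001], [0.001, -0.0, -1.0]]
force: [-0.1, -1.0, 0.6]
opening: 18.9
grip_force: 50.6
```

```bash
python3 go.py peg 2 68 177
```

```text
t 57.1 tcp [510.6 237.1 195. ] az 101.2 open 18.9 grip 50.6 F [-0.1 -1.   0.6]
target [511.6 236.7 177. ] 101.1  shift cm [-0.09 -0.06  1.8 ] turn 0.1
```

apply_moves --targets "-0.1 0 0.3 0;-0.1 0 0.6 0;-0.1 0 0.9 0;-0.1 0 1.2 0;-0.1 0 1.5 0;-0.1 0 1.8 0;-0.1 0 2 0;-0.1 0 2 0;-0.1 0 2 0"

```text
time_s: 58.0
tcp_pos: [511.4, 237.2, 176.7]
ee_rot: [[-0.981, -0.193, -0.002], [-0.193, 0.981, -0.0], [0.002, 0.0, -1.0]]
force: [-4.4, -3.1, 10.3]
opening: 18.7
grip_force: 52.3
```

apply_moves --targets "0 0 0.2 0;0 0 0.3 0;0 0 0.3 0"

```text
time_s: 58.3
tcp_pos: [511.5, 237.3, 176.6]
ee_rot: [[-0.981, -0.193, -0.003], [-0.193, 0.981, 0.001], [0.003, 0.001, -1.0]]
force: [-9.3, -5.6, 23.3]
opening: 18.9
grip_force: 54.1
```

Seated hard at TCP 176.6 (seat at about 160). Release and go for c3.

apply_moves --targets "0 0 -0.4 0;0 0 -0.5 0;0 0 -0.5 0;0 0 -0.5 0;0 0 -0.5 0" --claw 4.5

```text
time_s: 58.8
tcp_pos: [511.4, 237.6, 176.2]
ee_rot: [[-0.981, -0.194, -0.001], [-0.194, 0.981, -0.001], [0.001, -0.0, -1.0]]
force: [0.4, 0.1, 0.7]
opening: 45.2
grip_force: 0.0
```

apply_moves --targets "0 0 -2 0;0 0 -5 0;-1 -3 -6 0;-2 -7 -6 0;-3 -12 -6 0;-3 -12 -6 0;-3 -12 -6 0"

```text
time_s: 59.5
tcp_pos: [564.9, 123.1, 236.7]
ee_rot: [[-0.982, -0.189, -0.0], [-0.189, 0.982, -0.001], [0.0, -0.001, -1.0]]
force: [1.0, 0.2, 0.4]
opening: 44.9
grip_force: 0.0
```

```bash
python3 go.py 422.3 -161.5 130 23
```

```text
t 59.5 tcp [564.9 123.1 236.7] az 100.9 open 44.9 grip 0.0 F [1.  0.2 0.4]
target [ 422.3 -161.5  130. ] 23.0  shift cm [ 19.37 -25.26  10.69] turn 77.9
```

apply_moves --targets "1 -4 0 8;2 -8 0 16;4 -12 0 24;7 -16 0 32;10 -19 0 40;13 -22 0 48;16 -25 0 56;19.4 -25.3 2 64;19.4 -25.3 5 72;19.4 -25.3 8 77.9;19.4 -25.3 10.6 77.9;19.4 -25.3 10.6 77.9"

```text
time_s: 60.7
tcp_pos: [420.1, -157.4, 127.8]
ee_rot: [[-0.398, 0.917, -0.008], [0.917, 0.398, 0.001], [0.004, -0.007, -1.0]]
force: [-0.9, 0.3, 0.3]
opening: 44.9
grip_force: 0.0
```

apply_moves --targets "0 0 1 0;0 0 2 0;0 0 2 0;0 0 2 0;0 0 2 0"

```text
time_s: 61.2
tcp_pos: [423.8, -160.3, 111.6]
ee_rot: [[-0.395, 0.919, 0.001], [0.919, 0.395, -0.0], [-0.001, 0.001, -1.0]]
force: [-0.2, 0.4, 0.2]
opening: 45.1
grip_force: 0.0
```

```bash
python3 go.py 422.3 -161.5 32 23
```

```text
t 61.2 tcp [ 423.8 -160.3  111.6] az 23.3 open 45.1 grip 0.0 F [-0.2  0.4  0.2]
target [ 422.3 -161.5   32. ] 23.0  shift cm [-0.05 -0.2   7.96] turn 0.3
```

apply_moves --targets "0 -0.1 2 0.3;0 -0.1 5 0.3;0 -0.1 7 0.3;0 -0.1 7.9 0.3;0 -0.1 7.9 0.3;0 -0.1 7.9 0.3"

```text
time_s: 61.8
tcp_pos: [423.1, -160.9, 32.7]
ee_rot: [[-0.39, 0.921, 0.001], [0.921, 0.39, -0.0], [-0.001, 0.001, -1.0]]
force: [0.0, -0.3, -0.0]
opening: 45.2
grip_force: 0.0
```

apply_moves --targets "0 0 0 0;0 0 0 0;0 0 0 0;0 0 0 0;0 0 0 0;0 0 0 0;0 0 0 0" --claw 1

```text
time_s: 62.5
tcp_pos: [423.4, -160.7, 33.1]
ee_rot: [[-0.39, 0.921, 0.002], [0.921, 0.39, 0.0], [-0.001, 0.002, -1.0]]
force: [-0.6, 0.5, 5.9]
opening: 19.2
grip_force: 51.4
```

apply_moves --targets "0 0 -2 0;0 0 -6 0;0 0 -11 0;0 0 -16 0;0 0 -21 0;0 0 -21 0;0 0 -21 0"

```text
time_s: 63.2
tcp_pos: [423.1, -160.4, 243.3]
ee_rot: [[-0.39, 0.921, 0.004], [0.921, 0.39, 0.002], [-0.0, 0.005, -1.0]]
force: [-0.2, 0.4, -0.7]
opening: 19.0
grip_force: 50.5
```

```bash
python3 go.py peg 1 68 238
```

```text
t 63.2 tcp [ 423.1 -160.4  243.3] az 23.0 open 19.0 grip 50.5 F [-0.2  0.4 -0.7]
target [528.5 150.3 238. ] 101.1  shift cm [24.49 21.83  0.63] turn -78.1
```

apply_moves --targets "2 2 0 -8;4 4 0 -16;6 6 0 -24;8 8 0 -32;10 10 0 -40;12 12 0 -48;15 14 0 -56;18 16 0 -64;21 18.5 0 -72;24.5 21.8 0 -78.1;24.5 21.8 0 -78.1;24.5 21.8 0.5 -78.1"

```text
time_s: 64.4
tcp_pos: [526.2, 151.3, 234.3]
ee_rot: [[-0.981, -0.195, -0.004], [-0.195, 0.981, -0.003], [0.004, -0.002, -1.0]]
force: [-0.5, 0.1, -0.9]
opening: 18.9
grip_force: 50.5
```

apply_moves --targets "0 0 0 0;0 0 0 0;0 0 0 0;0 0 0 0;0 0 0 0"

```text
time_s: 64.9
tcp_pos: [527.5, 149.7, 237.3]
ee_rot: [[-0.982, -0.191, 0.0], [-0.191, 0.982, 0.001], [-0.001, 0.0, -1.0]]
force: [0.4, -0.5, -0.4]
opening: 19.0
grip_force: 50.5
```

```bash
python3 go.py peg 1 68 195
```

```text
t 64.9 tcp [527.5 149.7 237.3] az 101.0 open 19.0 grip 50.5 F [ 0.4 -0.5 -0.4]
target [528.5 150.3 195. ] 101.1  shift cm [-0.11  0.04  4.23] turn -0.1
```

apply_moves --targets "-0.1 0 1.5 0;-0.1 0 3 0;-0.1 0 4.2 0;-0.1 0 4.2 0;-0.1 0 4.2 0;-0.1 0 4.2 0"

```text
time_s: 65.5
tcp_pos: [527.8, 150.2, 194.7]
ee_rot: [[-0.981, -0.192, -0.002], [-0.192, 0.981, -0.001], [0.002, -0.0, -1.0]]
force: [-1.4, 0.1, 0.4]
opening: 18.8
grip_force: 50.5
```

```bash
python3 go.py peg 1 68 177
```

```text
t 65.5 tcp [527.8 150.2 194.7] az 101.1 open 18.8 grip 50.5 F [-1.4  0.1  0.4]
target [528.5 150.3 177. ] 101.1  shift cm [-0.07  0.    1.77] turn -0.0
```

apply_moves --targets "0 0 0.3 0;0 0 0.6 0;0 0 0.9 0;0 0 1.2 0;0 0 1.5 0;0 0 1.8 0;0 0 2 0;0 0 2.2 0;0 0 2.2 0"

```text
time_s: 66.4
tcp_pos: [528.0, 150.2, 176.6]
ee_rot: [[-0.981, -0.192, -0.003], [-0.192, 0.981, 0.001], [0.003, 0.002, -1.0]]
force: [-9.0, -2.0, 22.5]
opening: 19.0
grip_force: 53.6
```

apply_moves --targets "0 0 -0.4 0;0 0 -0.4 0;0 0 -0.4 0;0 0 -0.4 0;0 0 -0.4 0" --claw 4.5

```text
time_s: 66.9
tcp_pos: [527.9, 150.3, 176.3]
ee_rot: [[-0.981, -0.192, -0.001], [-0.192, 0.981, -0.001], [0.001, -0.0, -1.0]]
force: [0.4, -0.4, 0.1]
opening: 44.9
grip_force: 0.0
```

apply_moves --targets "0 0 -2 0;0 0 -5 0;-1 0 -6 8;-2 -4 -6 16;-4 -8 -6 24;-6 -12 -6 32;-6 -16 -6 40;-6 -16 -6 48;-6 -16 -6 56;-6 -16 -6 64;-6 -16 -6 72;-6 -16 -6 80"

```text
time_s: 68.1
tcp_pos: [617.8, 4.9, 236.5]
ee_rot: [[-0.354, 0.935, -0.001], [0.935, 0.354, -0.0], [0.0, -0.001, -1.0]]
force: [-0.1, 0.5, 0.5]
opening: 44.9
grip_force: 0.0
```

```bash
python3 m3.py c0; python3 go.py 631.8 -111.2 130 -29.5
```

```text
c0 [ 631.47 -110.84    1.07    2.71] az y 151.5 -1.64 moved 0.4
t 68.2 tcp [617.8   5.1 236.4] az 21.1 open 45.3 grip 0.0 F [ 0.1  0.9 -1.2]
target [ 631.8 -111.2  130. ] -29.5  shift cm [-11.35  -2.86  10.64] turn 50.6
```

apply_moves --targets "-3 -1 0 8;-6 -2 0 16;-9 -2.5 1 24;-11.3 -2.8 3 32;-11.3 -2.8 6 40;-11.3 -2.8 9 48;-11.3 -2.8 12 50.6;-11.3 -2.8 12.5 50.6;-11.3 -2.8 12.5 50.6;-11.3 -2.8 12.5 50.6;-11.3 -2.8 12.5 50.6"

```text
time_s: 69.3
tcp_pos: [633.9, -111.2, 114.2]
ee_rot: [[0.492, 0.871, 0.004], [0.871, -0.492, -0.0], [0.002, 0.003, -1.0]]
force: [0.2, 0.3, -0.6]
opening: 44.7
grip_force: 0.0
```

```bash
python3 go.py 631.8 -111.2 32 -29.5
```

```text
t 69.3 tcp [ 633.9 -111.2  114.2] az -29.5 open 44.7 grip 0.0 F [ 0.2  0.3 -0.6]
target [ 631.8 -111.2   32. ] -29.5  shift cm [-0.12 -0.21  8.22] turn 0.0
```

apply_moves --targets "-0.1 -0.2 2 0;-0.1 -0.2 5 0;-0.1 -0.2 7 0;-0.1 -0.2 8.2 0;-0.1 -0.2 8.2 0;-0.1 -0.2 8.2 0"

```text
time_s: 69.9
tcp_pos: [630.8, -111.0, 30.7]
ee_rot: [[0.493, 0.87, 0.001], [0.87, -0.493, -0.0], [0.0, 0.001, -1.0]]
force: [0.3, -0.4, 0.5]
opening: 44.7
grip_force: 0.0
```

apply_moves --targets "0 0 0 0;0 0 0 0;0 0 0 0;0 0 0 0;0 0 0 0;0 0 0 0;0 0 0 0" --claw 1

```text
time_s: 70.6
tcp_pos: [631.3, -111.1, 31.4]
ee_rot: [[0.493, 0.87, 0.002], [0.87, -0.493, -0.0], [0.001, 0.002, -1.0]]
force: [0.3, -0.2, 5.3]
opening: 19.6
grip_force: 49.2
```

apply_moves --targets "0 0 -2 0;0 0 -6 0;0 0 -11 0;0 0 -16 0;0 0 -21 0;0 0 -21 0;0 0 -21 0"

```text
time_s: 71.3
tcp_pos: [630.9, -111.0, 242.4]
ee_rot: [[0.493, 0.87, 0.004], [0.87, -0.493, 0.0], [0.002, 0.003, -1.0]]
force: [0.1, -0.8, -1.1]
opening: 19.3
grip_force: 49.0
```

```bash
sed -i 's/A=np.degrees(ry\[2\])+90;/A=np.degrees(ry[2])-90;/' go.py; python3 go.py peg 0 68 238
```

```text
t 71.3 tcp [ 630.9 -111.   242.4] az -29.6 open 19.3 grip 49.0 F [ 0.1 -0.8 -1.1]
target [545.4  64.  238. ] -78.9  shift cm [ 11.   -16.06   0.42] turn 49.4
```

apply_moves --targets "2 -3 0 8;4 -6 0 16;6 -9 0 24;8 -12 0 32;10 -15 0 40;11 -16 0 48;11 -16 0 49.4;11 -16 0.4 49.4;11 -16 0.4 49.4;11 -16 0.4 49.4;11 -16 0.4 49.4"

```text
time_s: 72.4
tcp_pos: [545.4, 62.6, 236.1]
ee_rot: [[0.982, 0.19, 0.0], [0.19, -0.982, 0.0], [0.0, -0.0, -1.0]]
force: [-0.3, 0.8, -0.3]
opening: 19.3
grip_force: 49.1
```

```bash
python3 go.py peg 0 68 194
```

```text
t 72.4 tcp [545.4  62.6 236.1] az -79.0 open 19.3 grip 49.1 F [-0.3  0.8 -0.3]
target [545.4  64.  194. ] -78.9  shift cm [ 0.03 -0.14  4.21] turn -0.1
```

apply_moves --targets "0 -0.1 1.5 0;0 -0.1 3 0;0 -0.1 4.2 0;0 -0.1 4.2 0;0 -0.1 4.2 0;0 -0.1 4.2 0"

```text
time_s: 73.0
tcp_pos: [545.1, 64.5, 194.4]
ee_rot: [[0.982, 0.191, 0.0], [0.191, -0.982, -0.0], [0.0, 0.0, -1.0]]
force: [-1.0, -0.7, 3.2]
opening: 19.3
grip_force: 49.3
```

```bash
python3 go.py peg 0 68 175.4
```

```text
t 73.0 tcp [545.1  64.5 194.4] az -79.0 open 19.3 grip 49.3 F [-1.  -0.7  3.2]
target [545.4  64.  175.4] -78.9  shift cm [0.02 0.06 1.9 ] turn -0.0
```

apply_moves --targets "0 0.1 0.2 0;0 0.1 0.2 0"

```text
time_s: 73.2
tcp_pos: [546.4, 64.4, 192.8]
ee_rot: [[0.981, 0.192, 0.003], [0.192, -0.981, 0.001], [0.003, -0.0, -1.0]]
force: [0.6, 0.1, 2.3]
opening: 19.4
grip_force: 49.3
```

apply_moves --targets "0 0 0.2 0;0 0 0.2 0"

```text
time_s: 73.4
tcp_pos: [545.4, 64.4, 189.7]
ee_rot: [[0.981, 0.192, 0.001], [0.192, -0.981, 0.0], [0.001, -0.0, -1.0]]
force: [1.6, -0.3, 0.7]
opening: 19.1
grip_force: 49.0
```

Force has dropped off; continuing the push.

apply_moves --targets "0 0 0.3 0;0 0 0.6 0;0 0 0.9 0;0 0 1.2 0;0 0 1.5 0;0 0 1.7 0;0 0 1.8 0;0 0 1.8 0"

```text
time_s: 74.2
tcp_pos: [544.6, 63.9, 174.8]
ee_rot: [[0.981, 0.192, -0.004], [0.192, -0.981, 0.003], [-0.003, -0.004, -1.0]]
force: [-7.6, 0.7, 20.4]
opening: 19.4
grip_force: 51.8
```

Seated. Release, back away, and take the last check picture.

apply_moves --targets "0 0 -0.3 0;0 0 -0.3 0;0 0 -0.3 0;0 0 -0.3 0;0 0 -0.3 0" --claw 4.5

```text
time_s: 74.7
tcp_pos: [544.9, 64.1, 174.5]
ee_rot: [[0.981, 0.192, -0.001], [0.192, -0.981, -0.0], [-0.001, 0.0, -1.0]]
force: [0.6, -0.2, 0.0]
opening: 45.2
grip_force: 0.0
```

apply_moves --targets "0 0 -2 0;0 0 -5 0;0 3 -8 0;0 8 -8 0;0 13 -8 0;0 18 -8 0;0 23 -8 0;0 28 -8 0;0 32 -8 0;0 32 -8 0;0 32 -8 0;0 32 -8 0"

```text
time_s: 75.9
tcp_pos: [607.1, -248.2, 254.3]
ee_rot: [[0.981, 0.194, -0.001], [0.194, -0.981, 0.002], [-0.0, -0.002, -1.0]]
force: [0.1, 1.1, 0.4]
opening: 45.0
grip_force: 0.0
```

```bash
python3 go.py
python3 - <<'E'
from h import *
s=cam('scene'); t=cam('top')
a=cv2.resize(s['img'][150:300,250:405],None,fx=2.6,fy=2.6,interpolation=cv2.INTER_CUBIC); b=cv2.resize(t['img'][165:265,90:250],None,fx=2.5,fy=2.5,interpolation=cv2.INTER_CUBIC)
b=cv2.copyMakeBorder(b,0,a.shape[0]-b.shape[0],0,0,0)
cv2.imwrite('pics/end.png',cv2.resize(np.hstack([a,b]),None,fx=.99,fy=.99))
E
```

```text
t 75.9 tcp [ 607.1 -248.2  254.3] az -78.8 open 45.0 grip 0.0 F [0.1 1.1 0.4]
```

View pics/end.png

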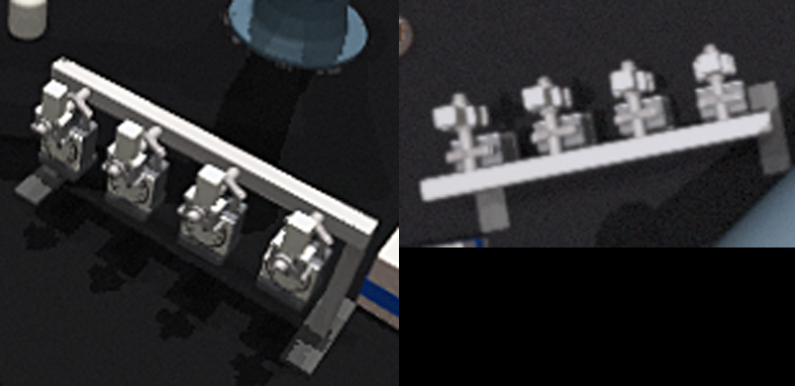

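The picture shows all four instruments hanging with dials outward. White clips sit on the four grooves, at about (57,95), (128,135), (210,180) and (295,230), and the gripper is clear of everything.

```bash
python3 -c "
from workcell import bot
print(bot.close_job())"
```

```text
the job is handed in; nothing more can be done
None
```

I hung all four grey dial instruments on the pegs with their dials outward, pushed a clip home on each peg, and handed the job in at about 76 s; the hand-in returned no verdict.

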